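# Clear a drilled board and check its blind bores with a depth rod

### The job

Wipe all the loose wood chips off the drilled board into the grey trough along its far edge with the scraper block, not with the fingers, and put the scraper away upright in the dark wooden tray. When the board is clear, take the depth rod from its stand and check the three blind bores one after the other from the robot's right to its left: lower the rod until it bottoms out and hold it lightly pressed on the bottom for 2 seconds each time. Then hang the rod back in its stand, leave everything at rest with all chips in the trough (a chip that ends up on the bench may be picked up and dropped in), and leave the other things on the bench where they are.

Things in the scene. Friction and masses are not known exactly. Their poses are not given: they have to be found in the camera images.
- board: fixed wooden board, 190 (x) x 222 (y) x 50 mm, grey open trough along its far (+x) edge. Origin: centre of the board's underside, on the bench; x away from the robot (yaw within 0.2 rad), y to the robot's left. Edges at x = -95, +95 mm, y = -111, +111 mm, top at z = 50. Trough inside: x = 99 to 167, y = -111 to 111 mm, floor z = 4; walls 4 mm thick, tops at z = 30, lower than the board
- hole1 (a point): centre of the mouth of blind bore 1 (the robot's right, checked first) in the board's top face: 14 mm wide, 26 mm deep, small chamfer
- hole2 (a point): centre of the mouth of blind bore 2 (the middle, checked second) in the board's top face: 14 mm wide, 38 mm deep, small chamfer
- hole3 (a point): centre of the mouth of blind bore 3 (the robot's left, checked last) in the board's top face: 14 mm wide, 32 mm deep, small chamfer
- bottom1 (a point): centre of the floor of blind bore 1
- bottom2 (a point): centre of the floor of blind bore 2
- bottom3 (a point): centre of the floor of blind bore 3
- chip1_mid (a point): loose wood chip 1, a flat offcut about 30 x 26 mm and 10 mm thick, 12 g; the point lies at its middle, 5 mm above its underside. None if this chip is absent: 3 to 6 chips lie on the board, none within 45 mm of its near edge
- chip2_mid (a point): loose wood chip 2, a flat offcut about 27 x 26 mm and 10 mm thick (stepped: 15 mm at one end), 12 g; the point lies at its middle, 5 mm above its underside. None if this chip is absent: 3 to 6 chips lie on the board, none within 45 mm of its near edge
- chip3_mid (a point): loose wood chip 3, a flat offcut about 34 x 26 mm and 10 mm thick, 12 g; the point lies at its middle, 5 mm above its underside. None if this chip is absent: 3 to 6 chips lie on the board, none within 45 mm of its near edge
- chip4_mid (a point): loose wood chip 4, a flat offcut about 30 x 26 mm and 10 mm thick (stepped: 15 mm at one end), 12 g; the point lies at its middle, 5 mm above its underside. None if this chip is absent: 3 to 6 chips lie on the board, none within 45 mm of its near edge
- chip5_mid (a point): loose wood chip 5, a flat offcut about 27 x 26 mm and 10 mm thick, 12 g; the point lies at its middle, 5 mm above its underside. None if this chip is absent: 3 to 6 chips lie on the board, none within 45 mm of its near edge
- chip6_mid (a point): loose wood chip 6, a flat offcut about 34 x 26 mm and 10 mm thick (stepped: 15 mm at one end), 12 g; the point lies at its middle, 5 mm above its underside. None if this chip is absent: 3 to 6 chips lie on the board, none within 45 mm of its near edge
- scraper_mid (a point): wooden scraper block standing on the bench at the robot's right, 64 mm tall, 0.28 kg: foot 46 (its x) x 110 (its y) x 16 mm high, under an upright grip 26 (x) x 100 mm (y) up to 64 mm. The point is at its middle, 32 mm above its underside. Take it by the grip, across its x; its long y side does the wiping
- tray: shallow fixed dark wooden tray to the right, 120 mm (its x) x 160 mm (its y), rim 15 mm high, 4 mm walls, floor about 4 mm thick; origin at the centre of its underside; the scraper stands in it with its long side along the tray's y
- rod_grip (a point): depth rod, 0.15 kg, upright in its stand: this point is the centre of its square grip head, 22 x 22 mm, 46 mm tall, sides along its x and y. Below the head is a flange 32 mm wide, 5 mm thick (underside 28 mm below this point), and below that the steel rod, 10 mm thick, 92 mm long
- rod_tip (a point): centre of the depth rod's lower end, 120 mm below the centre of its grip head
- stand_mouth (a point): centre of the top of the rod stand, a fixed dark wooden block 70 x 70 mm and 100 mm tall to the robot's left, with an upright 14 mm hole right through it; the rod hangs in it with the flange's underside on the top
- mug: white ceramic mug, 80 mm wide, 95 mm tall, at the robot's near left; not part of the job, leave it alone; origin at the centre of its underside
- glue: green glue bottle, 56 mm wide, 150 mm tall, to the robot's right, beyond the scraper; not part of the job, leave it alone; origin at the centre of its underside
- tape: black tape measure, 65 x 38 x 60 mm, at the robot's near right; not part of the job, leave it alone; origin at the centre of its underside
- trysquare: carpenter's try square lying flat (wooden stock 20 x 110 x 18 mm, steel blade 140 mm long), left side, beyond the rod stand; not part of the job, leave it alone; origin at the centre of its underside
- tin: plain steel tin, 72 mm wide, 55 mm tall, at the left far corner of the board; not part of the job, leave it alone; origin at the centre of its underside
- offcut: plywood offcut 120 x 45 x 35 mm, lying at the far left; not part of the job, leave it alone; origin at the centre of its underside
There are look-alikes about, which are no part of the job. Leave any orange or red look-alike of the part that bears rod_grip alone.

How it is judged:
By the outcome, as a careful person would: the job done as asked, in the order asked, and still so for the second after the job is handed in, with the robot touching nothing.
Of chip1, chip2, chip3, chip4, chip5, chip6 only 3 to 6 are there at a start; the rules pass over those that are not, and their reading is None.
At some moment in a run one of scraper, chip1, chip2, chip3, chip4, chip5, chip6 may be knocked a few centimetres aside while the robot is not near it.
It also fails if it takes over 208 s, if anything falls off the work surface, if the arm or the gripper's body presses on something with over 40 N, if the wrist force passes 120 N, or if a joint passes its speed limit or range.

### The arm

A 6-joint arm with a two-finger parallel gripper is mounted at the origin on the work surface. World frame = base frame: x ahead of the robot, y to its left, z up, the work surface at z = 0. Lengths are in mm, angles in rad, forces in N, time in s.
With the tool pointing down it reaches from about 300 to 750 mm from the base axis. Payload 8.5 kg.
Tool frame: the origin (TCP) lies at the very end of the fingers, on their centre line; the grasp point (between the pads) lies 19 mm behind it; z points along the fingers, y is the line along which they close (so a half turn about z gives the same grasp; the last joint's range is limited). The gripper opens to 85 mm and grips with 20 to 120 N. Pads are 22 mm wide; open, the fingers measure 114 mm over their backs; the gripper's body (76 mm by 85 mm) begins 54 mm behind the grasp point. The pads swing forward as they close: fully open they stand 13 mm farther back than shut.
Start: joints at [1.002, 0.381, 1.297, -0, 1.464, -0.215], TCP at [190.546, 515.919, 231.322] pointing down, gripper open.
Joint ranges: [-3.11, 3.11], [-0.89, 2.33], [0.22, 2.48], [-1.42, 4.56], [0.17, 2.85], [-2.88, 2.88]. Speed limits (rad/s): [2.39, 2.39, 3.14, 3.14, 3.14, 3.14].

### API

Orientations are given as a unit quaternion [w, x, y, z].
In Python, from plant import r gives the robot as it stands.
- The arm moves only by the tool servo_tool, never from a script. Its argument "deltas" is a list of rows, each a list of 5 numbers: the opening in per cent of the stroke, from 0 (shut) to 100 (fully open), then the shift along the tool's x, y, z in m, then the turn about the tool's z in degrees. A call has exactly 5 rows; each row is the pose to reach, as a shift and turn from the pose commanded when the call began, along the tool's axes at that moment; what a row does not reach only later rows make up. A row lasts 1/10 s, in which the tool goes at most 50 mm and 8.59 degrees, less where a joint would pass 70% of its speed; a pose out of reach is approached as far as the arm can. A call with a gripper value outside its range is refused whole. The fingers move at their own pace and stop on an object; the grip force is fixed at half the most. Time passes only in rows, so rows that repeat a pose let the fingers close, or fill a call up. It gives the time, the measured TCP pose, the force, the opening and the grip force at its end, in the units of the state.
- r.get_state(): the state, without advancing time (a new reading comes with each control period).
- r.snapshot(name): name is "side" or "top"; returns a dict with "color" (400x640x3 uint8, red, green, blue), "depth" (400x640 float32, mm along the optical axis (not along the pixel's ray), 0 where there is no reading), "intrinsics" (3x3 intrinsics, pixels), "R" (3x3) and "t" (3): a world point X has camera coordinates R X + t. Camera axes: x right, y down, z forward; pixel columns grow to the right and rows downward; lengths in mm; the calibration is good to about 2 mm. A picture is of the moment at which its call begins.
- r.close_job(): hands the job in; it is judged then, once.
The state is a dict: "time": time; "joint_pos": joint angles; "dq": joint speeds; "effort": joint torques, N m; "tool_pos": TCP position; "ee_rot": TCP orientation; "force": force on the tool from outside, world axes, zero at the start; "wrist_torque": the same for the moment, N m; "opening": opening from 0.0 (shut) to 1.0 (fully open); "grasp_force": force on a finger pad.
Only numpy, scipy, OpenCV 4.12 (cv2) and the standard library are available. Lean on these libraries where they do the work, as an engineer would, in place of code of your own. Each camera call takes 0.05 s, during which the arm holds its last target. There are 200 camera calls.

## Working session

There is one attempt and no reset: what is moved stays moved. The work goes in short steps, Python scripts to look and compute and a tool call to move; the robot and the scene stay as the last step left them, time stands still between calls to the robot, and variables do not carry over. Pictures are saved under pics/ and viewed, at most 14 in all, crops included, and the job is handed in when it is done.

Besides the shell and the picture viewer there is one more tool, called after "Call:" in YAML: its name, and indented under it one key for each argument. servo_tool: Moves the arm, as the interface text tells. Its arguments: {"type":"object","properties":{"deltas":{"type":"array"}},"required":["deltas"]}

```bash
ls; mkdir -p pics; cat > h.py <<'E'
import numpy as np, cv2
from plant import r
def snap(n,name=None):
    s=r.snapshot(n)
    if name: cv2.imwrite('pics/'+name+'.png',s['color'][:,:,::-1])
    return s
def cloud(s):
    d=s['depth'];K=s['intrinsics'];v,u=np.mgrid[:400,:640]
    c=np.stack([(u-K[0,2])*d/K[0,0],(v-K[1,2])*d/K[1,1],d],-1)
    P=(c-s['t'])@s['R']; P[d==0]=np.nan
    return P
def ray(s,u,v,z):
    K=s['intrinsics'];c=np.array([(u-K[0,2])/K[0,0],(v-K[1,2])/K[1,1],1.])
    o=-s['R'].T@s['t'];d=s['R'].T@c
    return o+d*(z-o[2])/d[2]
def proj(s,X):
    c=s['R']@np.array(X,float)+s['t'];p=s['intrinsics']@c
    return p[:2]/p[2]
E
python3 - <<'E'
from h import *
for n in('top','side'):
    s=snap(n,n+'0');print(n,s['intrinsics'].tolist(),(-s['R'].T@s['t']).round(),s['R'].round(3).tolist())
    np.savez('pics/'+n+'0.npz',**s)
print(r.get_state())
E
```

```text
pics
top [[421.3089546761312, 0.0, 315.6287281225294], [0.0, 421.3089546761312, 201.1320640649473], [0.0, 0.0, 1.0]] [ 390.   -9. 1229.] [[0.018, -1.0, 0.001], [-0.995, -0.018, -0.103], [0.103, 0.001, -0.995]]
side [[387.62712526303795, 0.0, 315.1754677773767], [0.0, 387.62712526303795, 204.3177675429358], [0.0, 0.0, 1.0]] [478. 803. 856.] [[-0.999, -0.042, 0.003], [-0.031, 0.687, -0.726], [0.029, -0.725, -0.688]]
{'time': 0.1, 'joint_pos': array([ 1.00168310e+00,  3.81115274e-01,  1.29817795e+00, -1.17138403e-05,
        1.46360411e+00, -2.15305098e-01]), 'dq': array([-0.00051723, -0.00364286, -0.00324357, -0.00089545,  0.0007421 ,
       -0.00172696]), 'effort': array([ 3.54998920e-03, -4.49214792e+01, -2.31653237e+01, -1.98877610e-04,
        3.69735048e-03,  5.22389556e-06]), 'tool_pos': array([190.4181572 , 515.69659218, 230.78305587]), 'ee_rot': array([-2.43963886e-04,  1.75982144e-01,  9.84393143e-01, -6.05032018e-04]), 'force': array([-0.00692153,  0.00606243,  0.25430784]), 'wrist_torque': array([-0.00497727,  0.01537857, -0.02571479]), 'grasp_force': 0.0, 'opening': 0.9961956813631428}
```

View pics/top0.png

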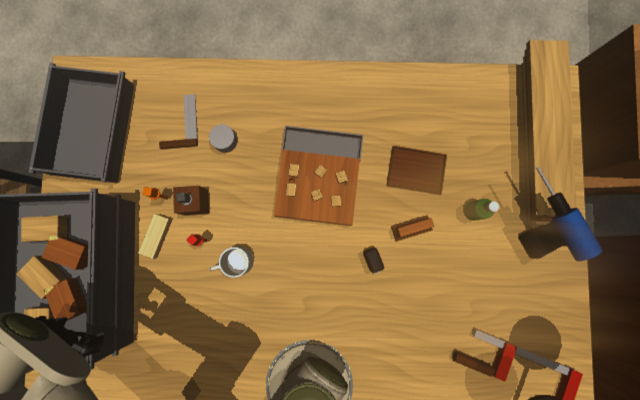

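View pics/side0.png

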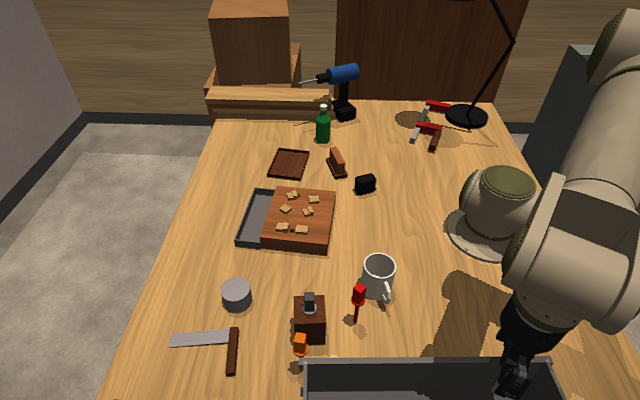

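```bash
python3 - <<'E'
from h import *
s=dict(np.load('pics/top0.npz'));P=cloud(s);Z=P[...,2]
def rect(name,m,zc=None):
    m=m.astype(np.uint8);n,l,st,c=cv2.connectedComponentsWithStats(m)
    for i in range(1,n):
        if st[i,4]<25: continue
        q=P[l==i];q=q[:,:2].astype(np.float32)
        (cx,cy),(w,h),a=cv2.minAreaRect(q)
        print(name,'px',c[i].round(1),'n',st[i,4],'c',round(cx,1),round(cy,1),'wh',round(w),round(h),'a',round(a,1),'z',np.nanmedian(Z[l==i]).round(1))
v,u=np.mgrid[:400,:640]
roi=lambda a,b,c,d:(u>a)&(u<b)&(v>c)&(v<d)
rect('board',roi(265,370,120,230)&(Z>42)&(Z<75))
rect('chip',roi(265,370,120,230)&(Z>56)&(Z<75))
rect('scrtop',roi(380,440,210,245)&(Z>50)&(Z<75))
rect('scrfoot',roi(380,440,205,250)&(Z>9)&(Z<75))
rect('tray',roi(380,455,140,198)&(Z>2.5)&(Z<30))
rect('stand',roi(165,215,180,220)&(Z>85)&(Z<112))
rect('rod',roi(165,215,180,220)&(Z>130)&(Z<170))
img=s['color'][:,:,::-1]
a=cv2.resize(img[120:235,265:375],None,fx=5,fy=5,interpolation=cv2.INTER_CUBIC)
cv2.imwrite('pics/board1.png',a)
E
```

```text
board px [316.7 187.3] n 5212 c 553.1 -9.5 wh 222 191 a 84.2 z 50.3
chip px [293.4 170.3] n 112 c 597.4 56.2 wh 26 34 a 80.3 z 61.9
chip px [320.1 171.1] n 85 c 596.1 -18.4 wh 25 26 a 56.9 z 60.3
chip px [341.2 176.8] n 97 c 581.4 -77.9 wh 29 26 a 18.7 z 62.1
chip px [290.7 189.6] n 110 c 542.5 63.4 wh 32 25 a 1.1 z 60.3
chip px [316.3 194.9] n 89 c 529.1 -8.9 wh 27 26 a 22.2 z 62.6
chip px [335.6 200.7] n 95 c 513.5 -63.6 wh 30 26 a 8.6 z 59.9
scrtop px [415.1 227.5] n 345 c 443.0 -284.6 wh 26 99 a 17.9 z 63.2
scrfoot px [412.2 227.9] n 639 c 442.9 -284.2 wh 46 109 a 18.1 z 59.6
tray px [416.4 169.9] n 1679 c 615.7 -304.7 wh 171 137 a 82.0 z 5.1
stand px [187.5 199.6] n 597 c 506.3 341.5 wh 71 72 a 4.8 z 100.6
rod px [181.  197.2] n 98 c 506.2 341.5 wh 22 23 a 4.1 z 150.9
```

View pics/board1.png

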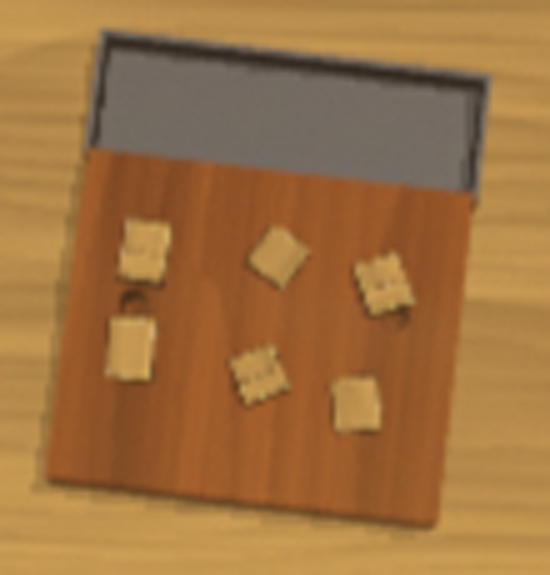

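The pictures show six chips on the board (top-view pixels about 293,170; 320,171; 341,177; 291,190; 316,195; 336,201). The scraper is at (412,228), the tray at (416,170), and the rod in its stand at (185,198). I'll go above the scraper first.

Call:
servo_tool:
  deltas:
    - [100,-0.1286,-0.1657,0,0]
    - [100,-0.1286,-0.1657,0,0]
    - [100,-0.1286,-0.1657,0,0]
    - [100,-0.1286,-0.1657,0,0]
    - [100,-0.1286,-0.1657,0,0]

```text
time: 0.6
tool_pos: [254.2, 312.6, 231.2]
ee_rot: [-0.0, 0.178, 0.984, -0.001]
force: [-0.2, 0.7, -0.4]
opening: 1.001
grasp_force: 0.0
```

Call:
servo_tool:
  deltas:
    - [100,-0.1286,-0.1657,0,0]
    - [100,-0.1286,-0.1657,0,0]
    - [100,-0.1286,-0.1657,0,0]
    - [100,-0.1286,-0.1657,0,0]
    - [100,-0.1286,-0.1657,0,0]

```text
time: 1.1
tool_pos: [318.4, 112.5, 231.4]
ee_rot: [0.0, 0.179, 0.984, -0.0]
force: [1.0, 0.8, 1.0]
opening: 1.001
grasp_force: 0.0
```

Call:
servo_tool:
  deltas:
    - [100,-0.1286,-0.1657,0,0]
    - [100,-0.1286,-0.1657,0,0]
    - [100,-0.1286,-0.1657,0,0]
    - [100,-0.1286,-0.1657,0,0]
    - [100,-0.1286,-0.1657,0,0]

```text
time: 1.6
tool_pos: [381.8, -87.4, 231.0]
ee_rot: [0.0, 0.178, 0.984, -0.0]
force: [-0.3, 0.3, 0.3]
opening: 1.004
grasp_force: 0.0
```

Call:
servo_tool:
  deltas:
    - [100,-0.1286,-0.1657,0,0]
    - [100,-0.1286,-0.1657,0,0]
    - [100,-0.1286,-0.1657,0,0]
    - [100,-0.1286,-0.1657,0,0]
    - [100,-0.1286,-0.1657,0,0]

```text
time: 2.1
tool_pos: [444.9, -286.9, 230.2]
ee_rot: [-0.0, 0.177, 0.984, 0.0]
force: [0.3, 0.8, -0.1]
opening: 1.003
grasp_force: 0.0
```

Call:
servo_tool:
  deltas:
    - [100,0,0,0.04,25.8]
    - [100,0,0,0.04,25.8]
    - [100,0,0,0.04,25.8]
    - [100,0,0,0.04,25.8]
    - [100,0,0,0.04,25.8]

```text
time: 2.6
tool_pos: [443.9, -282.9, 191.4]
ee_rot: [0.0, 0.389, 0.921, 0.0]
force: [0.6, 0.1, -0.0]
opening: 1.0
grasp_force: 0.0
```

Call:
servo_tool:
  deltas:
    - [100,0,0,0.02,25.8]
    - [100,0,0,0.02,25.8]
    - [100,0,0,0.02,25.8]
    - [100,0,0,0.02,25.8]
    - [100,0,0,0.02,25.8]

```text
time: 3.1
tool_pos: [443.6, -283.7, 171.5]
ee_rot: [0.0, 0.584, 0.812, 0.0]
force: [0.3, 0.2, 0.2]
opening: 1.002
grasp_force: 0.0
```

```bash
cat >> h.py <<'E'
from scipy.spatial.transform import Rotation as Ro
def head():
    s=r.get_state();q=s['ee_rot'];R=Ro.from_quat([q[1],q[2],q[3],q[0]]).as_matrix()
    return s,R,np.degrees(np.arctan2(R[1,1],R[0,1]))
def go(x,y,z,h=None):
    s,R,hd=head();d=R.T@(np.array([x,y,z])-s['tool_pos'])
    print('t',round(s['time'],2),'tcp',s['tool_pos'].round(1),'head',round(hd,2),'op',round(s['opening'],3),'gf',round(s['grasp_force'],1),'F',s['force'].round(1))
    print('GO mm',d.round(1),'turn',None if h is None else round(-((h-hd+180)%360-180),2))
ROI=dict(chip=(265,370,120,230,56,75),scrtop=(380,455,200,245,50,75))
def rects(s,u0,u1,v0,v1,z0,z1,name='',nmin=25):
    P=cloud(s);m=np.zeros((400,640),np.uint8);Z=P[...,2]
    m[v0:v1,u0:u1]=((Z>z0)&(Z<z1))[v0:v1,u0:u1]
    n,l,st,c=cv2.connectedComponentsWithStats(m)
    for i in range(1,n):
        if st[i,4]<nmin: continue
        q=P[l==i]
        (cx,cy),(w,h),a=cv2.minAreaRect(q[:,:2].astype(np.float32))
        d=np.array([cx-553,cy+9.5]);b=np.radians(-5.8)
        print(name,'px',c[i].round(),'n',st[i,4],'c',round(cx,1),round(cy,1),'board',round(d[0]*np.cos(b)+d[1]*np.sin(b)),round(-d[0]*np.sin(b)+d[1]*np.cos(b)),'wh',round(w),round(h),'a',round(a,1),'z',np.median(q[:,2]).round(1))
E
python3 - <<'E'
from h import *
s=snap('top');rects(s,*ROI['chip'],'chip')
s=snap('side','s2')
P=cloud(s)
# scraper top from side
m=(P[...,2]>61)&(P[...,2]<67)&(abs(P[...,0]-443)<80)&(abs(P[...,1]+284)<80)
q=P[m][:,:2].astype(np.float32);print(len(q),cv2.minAreaRect(q))
go(443,-284.5,28,18)
E
```

```text
chip px [293. 170.] n 110 c 597.4 56.8 board 38 70 wh 26 34 a 81.6 z 61.7
chip px [320. 171.] n 82 c 596.5 -18.9 board 44 -5 wh 26 27 a 56.7 z 59.9
chip px [341. 177.] n 91 c 581.6 -78.1 board 35 -65 wh 30 25 a 16.9 z 62.3
chip px [291. 190.] n 110 c 541.7 63.5 board -19 71 wh 26 33 a 89.0 z 60.6
chip px [316. 195.] n 90 c 529.7 -9.8 board -23 -3 wh 27 28 a 22.3 z 61.7
chip px [336. 201.] n 97 c 513.5 -63.4 board -34 -58 wh 29 26 a 7.6 z 59.9
105 ((446.97674560546875, -285.2529296875), (25.102815628051758, 101.09435272216797), 19.708158493041992)
t 3.2 tcp [ 443.6 -283.9  171.5] head 18.37 op 1.001 gf 0.0 F [ 0.2  0.5 -0.2]
GO mm [ -0.4  -0.8 143.5] turn 0.37
```

Call:
servo_tool:
  deltas:
    - [100,0,0.0005,0.04,0]
    - [100,0,0.0005,0.08,0]
    - [100,0,0.0005,0.11,0]
    - [100,0,0.0005,0.13,0]
    - [100,0,0.0005,0.143,0]

```text
time: 3.7
tool_pos: [443.6, -283.5, 26.8]
ee_rot: [-0.001, 0.586, 0.811, 0.0]
force: [-0.3, -0.3, 1.2]
opening: 0.999
grasp_force: 0.0
```

Call:
servo_tool:
  deltas:
    - [0,0,0,0,0]
    - [0,0,0,0,0]
    - [0,0,0,0,0]
    - [0,0,0,0,0]
    - [0,0,0,0,0]

```text
time: 4.2
tool_pos: [444.2, -284.2, 29.2]
ee_rot: [0.001, 0.587, 0.81, -0.0]
force: [-0.2, 0.8, 6.9]
opening: 0.295
grasp_force: 59.9
```

Call:
servo_tool:
  deltas:
    - [0,0,0,0,0]
    - [0,0,0,0,0]
    - [0,0,0,0,0]
    - [0,0,0,0,0]
    - [0,0,0,0,0]

```text
time: 4.7
tool_pos: [444.2, -284.2, 29.2]
ee_rot: [0.001, 0.587, 0.81, -0.0]
force: [-1.5, 0.9, 6.5]
opening: 0.3
grasp_force: 60.0
```

Call:
servo_tool:
  deltas:
    - [0,0,0,-0.02,0]
    - [0,0,0,-0.04,0]
    - [0,0,0,-0.08,0]
    - [0,0,0,-0.11,0]
    - [0,0,0,-0.11,0]

```text
time: 5.2
tool_pos: [445.1, -284.9, 142.1]
ee_rot: [0.004, 0.587, 0.81, -0.001]
force: [0.3, 0.1, -2.8]
opening: 0.299
grasp_force: 59.7
```

```bash
python3 - <<'E'
from h import *
import math
s=snap('side','s3')
P=cloud(s)
cv2.imwrite('pics/s3c.png',cv2.resize(s['color'][100:260,230:450,::-1],None,fx=3,fy=3))
b=math.radians(-5.8)
for y in(-76,):
    x=-75
    go(553+x*math.cos(b)-y*math.sin(b),-9.5+x*math.sin(b)+y*math.cos(b),138,-5.8)
E
```

```text
t 5.25 tcp [ 444.3 -284.2  139.7] head 18.14 op 0.295 gf 59.7 F [-0.1 -0.7 -3.2]
GO mm [188.2  89.4   1.3] turn 23.94
```

View pics/s3c.png

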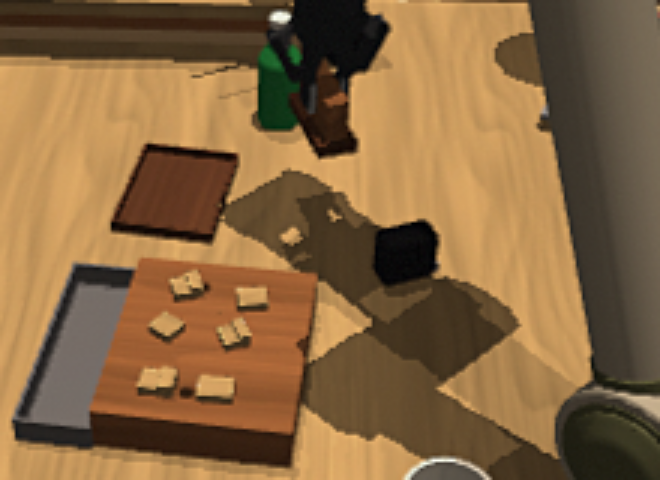

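The crop shows the scraper held level in the gripper and all six chips still on the board. I'll carry it to the start of the right lane.

Call:
servo_tool:
  deltas:
    - [0,0.035,0.015,0,6]
    - [0,0.08,0.035,0,12]
    - [0,0.12,0.055,0,18]
    - [0,0.16,0.073,0,24]
    - [0,0.183,0.079,0,24]

```text
time: 5.75
tool_pos: [461.2, -82.2, 136.9]
ee_rot: [-0.002, 0.743, 0.67, -0.0]
force: [1.0, 0.6, -1.9]
opening: 0.295
grasp_force: 59.5
```

Call:
servo_tool:
  deltas:
    - [0,0,0,0.02,0]
    - [0,0,0,0.035,0]
    - [0,0,0,0.045,0]
    - [0,0,0,0.052,0]
    - [0,0,0,0.053,0]

```text
time: 6.25
tool_pos: [461.6, -85.4, 84.3]
ee_rot: [-0.001, 0.743, 0.67, -0.0]
force: [1.0, -0.4, -1.8]
opening: 0.297
grasp_force: 59.7
```

```bash
cat >> h.py <<'E'
def bgo(x,y,z,h=-5.8):
    b=np.radians(-5.8);go(553+x*np.cos(b)-y*np.sin(b),-9.5+x*np.sin(b)+y*np.cos(b),z,h)
E
python3 -c "
from h import *
bgo(-85,-76,80);s=snap('top','t4');rects(s,*ROI['chip'],'chip')"
```

```text
t 6.25 tcp [461.6 -85.4  84.3] head -5.89 op 0.297 gf 59.7 F [ 1.  -0.4 -1.8]
GO mm [ 8.7 -1.7  4.3] turn -0.09
chip px [293. 170.] n 111 c 597.5 56.5 board 38 70 wh 26 34 a 81.5 z 61.9
chip px [320. 171.] n 90 c 596.7 -18.6 board 44 -5 wh 26 28 a 52.9 z 60.4
chip px [341. 177.] n 92 c 581.6 -77.4 board 35 -65 wh 30 26 a 18.3 z 62.4
chip px [291. 190.] n 111 c 542.6 63.3 board -18 71 wh 31 25 a 0.7 z 60.6
chip px [316. 195.] n 87 c 528.9 -8.7 board -24 -2 wh 27 26 a 23.8 z 62.3
chip px [329. 224.] n 34 c 444.9 -47.0 board -104 -48 wh 36 11 a 60.3 z 70.2
```

Call:
servo_tool:
  deltas:
    - [0,0.0085,-0.0015,0.001,0]
    - [0,0.0085,-0.0015,0.002,0]
    - [0,0.0085,-0.0015,0.003,0]
    - [0,0.0085,-0.0015,0.004,0]
    - [0,0.0085,-0.0015,0.004,0]

```text
time: 6.8
tool_pos: [461.4, -76.9, 81.3]
ee_rot: [0.0, 0.742, 0.67, -0.0]
force: [0.3, -0.2, -2.4]
opening: 0.297
grasp_force: 59.7
```

Call:
servo_tool:
  deltas:
    - [0,0,0,0.0005,0]
    - [0,0,0,0.001,0]
    - [0,0,0,0.001,0]
    - [0,0,0,0.001,0]
    - [0,0,0,0.001,0]

```text
time: 7.3
tool_pos: [461.4, -76.8, 80.3]
ee_rot: [0.0, 0.742, 0.67, -0.0]
force: [0.4, 0.1, -1.9]
opening: 0.298
grasp_force: 59.7
```

Call:
servo_tool:
  deltas:
    - [0,0,0,0.0005,0]
    - [0,0,0,0.0007,0]
    - [0,0,0,0.001,0]
    - [0,0,0,0.001,0]
    - [0,0,0,0.001,0]

```text
time: 7.8
tool_pos: [461.4, -76.8, 79.3]
ee_rot: [-0.0, 0.742, 0.67, -0.0]
force: [0.5, 1.0, -2.3]
opening: 0.297
grasp_force: 59.8
```

Call:
servo_tool:
  deltas:
    - [0,0,0.006,0.0003,0]
    - [0,0,0.018,0.0003,0]
    - [0,0,0.03,0.0003,0]
    - [0,0,0.042,0.0003,0]
    - [0,0,0.054,0.0003,0]

```text
time: 8.3
tool_pos: [515.7, -82.4, 79.3]
ee_rot: [-0.0, 0.742, 0.67, -0.0]
force: [-2.2, -0.3, 2.9]
opening: 0.3
grasp_force: 60.1
```

Call:
servo_tool:
  deltas:
    - [0,0,0.012,0,0]
    - [0,0,0.024,0,0]
    - [0,0,0.036,0,0]
    - [0,0,0.048,0,0]
    - [0,0,0.06,0,0]

```text
time: 8.8
tool_pos: [575.3, -88.5, 79.3]
ee_rot: [-0.0, 0.742, 0.67, -0.0]
force: [-2.2, 0.6, 3.8]
opening: 0.296
grasp_force: 60.2
```

Call:
servo_tool:
  deltas:
    - [0,0,0.01,0,0]
    - [0,0,0.02,0,0]
    - [0,0,0.03,0,0]
    - [0,0,0.038,0,0]
    - [0,0,0.046,0,0]

```text
time: 9.3
tool_pos: [621.0, -93.2, 79.3]
ee_rot: [0.0, 0.742, 0.67, -0.0]
force: [-3.8, -0.1, 3.9]
opening: 0.3
grasp_force: 60.3
```

Call:
servo_tool:
  deltas:
    - [0,0,0.008,0,0]
    - [0,0,0.016,0,0]
    - [0,0,0.02,0,0]
    - [0,0,0.02,0,0]
    - [0,0,0.02,0,0]

```text
time: 9.8
tool_pos: [641.4, -95.4, 79.3]
ee_rot: [0.001, 0.742, 0.67, 0.001]
force: [0.7, 0.1, 2.6]
opening: 0.294
grasp_force: 60.3
```

Call:
servo_tool:
  deltas:
    - [0,0,-0.005,-0.015,0]
    - [0,0,-0.03,-0.03,0]
    - [0,0,-0.08,-0.04,0]
    - [0,0.025,-0.13,-0.045,0]
    - [0,0.05,-0.16,-0.045,0]

```text
time: 10.3
tool_pos: [484.1, -28.9, 124.9]
ee_rot: [0.0, 0.743, 0.669, 0.0]
force: [0.7, 0.5, -2.0]
opening: 0.298
grasp_force: 59.9
```

```bash
python3 -c "
from h import *
bgo(-85,75,79);s=snap('top','t5');rects(s,265,375,120,222,8,75,'chip')
cv2.imwrite('pics/t5c.png',cv2.resize(s['color'][110:250,240:440,::-1],None,fx=3,fy=3))"
```

```text
t 10.3 tcp [484.1 -28.9 124.9] head -5.99 op 0.298 gf 59.9 F [ 0.7  0.5 -2. ]
GO mm [101.2 -18.8  45.9] turn -0.19
chip px [314. 167.] n 2883 c 591.2 -14.4 board 38 -1 wh 230 266 a 84.8 z 49.6
chip px [306. 218.] n 84 c 469.2 16.8 board -86 18 wh 55 19 a 83.4 z 49.3
```

View pics/t5c.png

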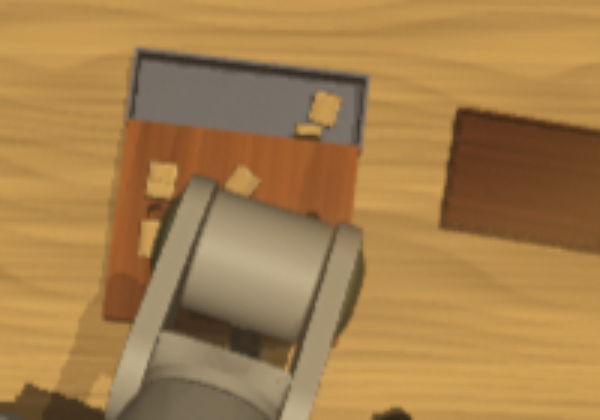

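Two chips are now in the trough (crop 325,108 and 308,130), and the left-lane chips and the far middle chip are still on the board. Next is the left lane.

Call:
servo_tool:
  deltas:
    - [0,0.03,-0.01,0,0]
    - [0,0.06,-0.0188,0,0]
    - [0,0.09,-0.0188,0,0]
    - [0,0.1012,-0.0188,0.01,0]
    - [0,0.1012,-0.0188,0.02,0]

```text
time: 10.85
tool_pos: [478.0, 74.4, 103.7]
ee_rot: [0.0, 0.742, 0.671, 0.0]
force: [0.8, -1.4, -2.6]
opening: 0.296
grasp_force: 60.2
```

Call:
servo_tool:
  deltas:
    - [0,0,0,0.01,0]
    - [0,0,0,0.018,0]
    - [0,0,0,0.023,0]
    - [0,0,0,0.0257,0]
    - [0,0,0,0.0257,0]

```text
time: 11.35
tool_pos: [477.9, 72.7, 79.2]
ee_rot: [0.0, 0.743, 0.67, -0.0]
force: [-6.9, -1.4, 10.6]
opening: 0.295
grasp_force: 62.0
```

Call:
servo_tool:
  deltas:
    - [0,0,0.006,0,0]
    - [0,0,0.018,0,0]
    - [0,0,0.03,0,0]
    - [0,0,0.042,0,0]
    - [0,0,0.054,0,0]

```text
time: 11.85
tool_pos: [531.3, 67.6, 79.3]
ee_rot: [-0.001, 0.743, 0.67, -0.001]
force: [-9.1, 0.6, 12.7]
opening: 0.297
grasp_force: 62.2
```

Call:
servo_tool:
  deltas:
    - [0,0,0.012,0,0]
    - [0,0,0.024,0,0]
    - [0,0,0.036,0,0]
    - [0,0,0.048,0,0]
    - [0,0,0.06,0,0]

```text
time: 12.35
tool_pos: [591.3, 61.4, 79.3]
ee_rot: [-0.0, 0.743, 0.67, -0.0]
force: [-6.1, 1.9, 9.7]
opening: 0.295
grasp_force: 61.9
```

Call:
servo_tool:
  deltas:
    - [0,0,0.01,0,0]
    - [0,0,0.02,0,0]
    - [0,0,0.03,0,0]
    - [0,0,0.038,0,0]
    - [0,0,0.046,0,0]

```text
time: 12.85
tool_pos: [637.2, 56.6, 79.3]
ee_rot: [-0.0, 0.743, 0.67, -0.0]
force: [-6.0, 1.2, 8.4]
opening: 0.294
grasp_force: 61.6
```

Call:
servo_tool:
  deltas:
    - [0,0,0.008,0,0]
    - [0,0,0.016,0,0]
    - [0,0,0.02,0,0]
    - [0,0,0.02,0,0]
    - [0,0,0.02,0,0]

```text
time: 13.35
tool_pos: [657.4, 54.4, 79.2]
ee_rot: [0.0, 0.743, 0.67, 0.0]
force: [-2.0, -0.5, 5.7]
opening: 0.296
grasp_force: 61.3
```

Call:
servo_tool:
  deltas:
    - [0,0,-0.005,-0.015,0]
    - [0,0,-0.03,-0.03,0]
    - [0,0,-0.08,-0.04,0]
    - [0,-0.03,-0.13,-0.045,0]
    - [0,-0.075,-0.16,-0.045,0]

```text
time: 13.85
tool_pos: [496.4, 6.9, 124.4]
ee_rot: [0.0, 0.741, 0.671, 0.0]
force: [0.6, -1.3, -1.5]
opening: 0.296
grasp_force: 60.3
```

```bash
python3 -c "
from h import *
bgo(-85,-2,79);s=snap('top','t6');rects(s,265,375,120,222,56,75,'chip')
s=snap('side');rects(s,200,345,160,260,56,75,'chipS')
"
```

```text
t 13.85 tcp [496.4   6.9 124.4] head -5.7 op 0.296 gf 60.3 F [ 0.6 -1.3 -1.5]
GO mm [-12.6 -27.1  45.3] turn 0.1
chip px [320. 170.] n 68 c 597.4 -19.0 board 45 -5 wh 27 25 a 61.9 z 60.0
chipS px [286. 208.] n 64 c 599.3 -17.8 board 47 -4 wh 28 27 a 60.7 z 58.4
chipS px [307. 211.] n 59 c 532.1 -9.7 board -21 -2 wh 28 27 a 25.8 z 59.6
```

Call:
servo_tool:
  deltas:
    - [0,-0.0126,-0.0271,0,0]
    - [0,-0.0126,-0.0271,0,0]
    - [0,-0.0126,-0.0271,0.01,0]
    - [0,-0.0126,-0.0271,0.02,0]
    - [0,-0.0126,-0.0271,0.025,0]

```text
time: 14.45
tool_pos: [470.8, -3.5, 96.8]
ee_rot: [-0.001, 0.742, 0.67, -0.0]
force: [-0.3, 0.2, -2.4]
opening: 0.292
grasp_force: 60.7
```

Call:
servo_tool:
  deltas:
    - [0,0,0,0.01,0]
    - [0,0,0,0.016,0]
    - [0,0,0,0.019,0]
    - [0,0,0,0.0203,0]
    - [0,0,0,0.0203,0]

```text
time: 14.95
tool_pos: [470.5, -3.5, 79.2]
ee_rot: [0.0, 0.742, 0.67, 0.0]
force: [-8.0, 1.7, 18.9]
opening: 0.297
grasp_force: 63.3
```

Call:
servo_tool:
  deltas:
    - [0,0,0.006,0,0]
    - [0,0,0.018,0,0]
    - [0,0,0.03,0,0]
    - [0,0,0.042,0,0]
    - [0,0,0.054,0,0]

```text
time: 15.45
tool_pos: [523.3, -8.9, 79.3]
ee_rot: [-0.001, 0.742, 0.67, -0.001]
force: [-12.7, 1.7, 20.4]
opening: 0.293
grasp_force: 63.8
```

Call:
servo_tool:
  deltas:
    - [0,0,0.012,0,0]
    - [0,0,0.024,0,0]
    - [0,0,0.036,0,0]
    - [0,0,0.048,0,0]
    - [0,0,0.06,0,0]

```text
time: 15.95
tool_pos: [583.6, -15.2, 79.3]
ee_rot: [-0.0, 0.742, 0.67, -0.001]
force: [-9.3, 1.0, 14.9]
opening: 0.297
grasp_force: 63.3
```

Call:
servo_tool:
  deltas:
    - [0,0,0.01,0,0]
    - [0,0,0.02,0,0]
    - [0,0,0.03,0,0]
    - [0,0,0.038,0,0]
    - [0,0,0.046,0,0]

```text
time: 16.45
tool_pos: [629.6, -20.0, 79.3]
ee_rot: [-0.0, 0.742, 0.67, -0.0]
force: [-8.7, 1.0, 13.4]
opening: 0.298
grasp_force: 62.7
```

Call:
servo_tool:
  deltas:
    - [0,0,0.008,0,0]
    - [0,0,0.016,0,0]
    - [0,0,0.02,0,0]
    - [0,0,0.02,0,0]
    - [0,0,0.02,0,0]

```text
time: 16.95
tool_pos: [649.8, -22.1, 79.2]
ee_rot: [0.0, 0.742, 0.67, 0.0]
force: [-4.9, 0.8, 10.4]
opening: 0.296
grasp_force: 62.4
```

Call:
servo_tool:
  deltas:
    - [0,0,-0.005,-0.015,0]
    - [0,-0.03,-0.03,-0.03,0]
    - [0,-0.08,-0.05,-0.04,0]
    - [0,-0.13,-0.07,-0.045,0]
    - [0,-0.175,-0.09,-0.045,0]

```text
time: 17.45
tool_pos: [545.6, -181.5, 124.1]
ee_rot: [0.001, 0.742, 0.67, 0.0]
force: [0.5, -0.3, -1.7]
opening: 0.294
grasp_force: 60.7
```

```bash
python3 -c "
from h import *
s=snap('top','t7');rects(s,265,375,120,222,56,75,'chip');rects(s,375,460,135,205,10,22,'tray')
go(615.7,-304.7,124,-8)
cv2.imwrite('pics/t7c.png',cv2.resize(s['color'][110:250,240:480,::-1],None,fx=3,fy=3))"
```

```text
tray px [434. 166.] n 140 c 611.2 -319.9 board 89 -303 wh 123 121 a 81.9 z 14.0
t 17.5 tcp [ 542.5 -187.7  123.8] head -6.12 op 0.297 gf 60.7 F [-0.3 -7.2 -2.1]
GO mm [-108.5   85.3    0.2] turn 1.88
```

View pics/t7c.png

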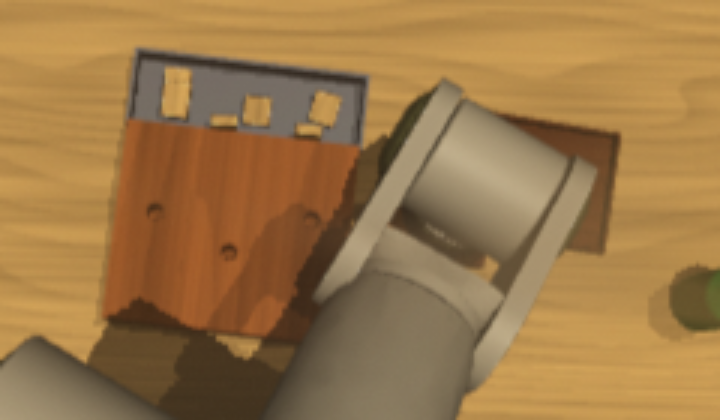

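The board is clear, with all chips in the trough and the three bores visible at crop (154,211), (228,252) and (312,218). I'll put the scraper in the tray.

Call:
servo_tool:
  deltas:
    - [0,-0.03,0.02,0,1.9]
    - [0,-0.06,0.045,0,1.9]
    - [0,-0.09,0.07,0,1.9]
    - [0,-0.1085,0.0853,0,1.9]
    - [0,-0.1085,0.0853,0,1.9]

```text
time: 18.0
tool_pos: [620.8, -299.3, 122.3]
ee_rot: [0.001, 0.754, 0.657, -0.0]
force: [-0.5, -0.2, -2.4]
opening: 0.292
grasp_force: 60.6
```

Call:
servo_tool:
  deltas:
    - [0,0,0,0.025,0]
    - [0,0,0,0.045,0]
    - [0,0,0,0.06,0]
    - [0,0,0,0.07,0]
    - [0,0,0,0.075,0]

```text
time: 18.5
tool_pos: [619.8, -296.1, 47.2]
ee_rot: [-0.001, 0.753, 0.658, -0.0]
force: [-0.2, 0.5, -2.5]
opening: 0.296
grasp_force: 60.8
```

```bash
python3 -c "
from h import *
go(615.7,-304.7,34,-8)
s=dict(np.load('pics/top0.npz'));rects(s,375,460,135,205,9,25,'tray')
s=snap('side','s8')
cv2.imwrite('pics/s8c.png',cv2.resize(s['color'][120:260,230:380,::-1],None,fx=4,fy=4))"
```

```text
t 18.5 tcp [ 619.8 -296.1   47.2] head -7.75 op 0.296 gf 60.8 F [-0.2  0.5 -2.5]
GO mm [-9.1 -2.9 13.2] turn 0.25
tray px [417. 169.] n 307 c 614.1 -301.3 board 90 -284 wh 161 121 a 81.4 z 13.9
```

View pics/s8c.png

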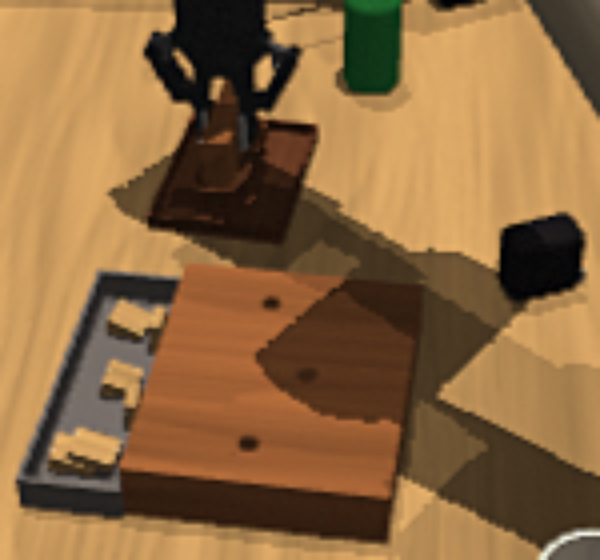

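The side crop shows the scraper over the tray and the six chips in the trough. Now I lower it and release.

Call:
servo_tool:
  deltas:
    - [0,-0.006,-0.005,0,0.8]
    - [0,-0.006,-0.005,0.005,0.8]
    - [0,-0.006,-0.005,0.01,0.8]
    - [0,-0.006,-0.005,0.0135,0.8]
    - [0,-0.006,-0.005,0.0135,0.8]

```text
time: 19.05
tool_pos: [614.2, -301.8, 33.7]
ee_rot: [-0.0, 0.758, 0.652, -0.0]
force: [0.2, 0.2, -2.5]
opening: 0.293
grasp_force: 60.7
```

Call:
servo_tool:
  deltas:
    - [20,0,0,0,0]
    - [40,0,0,0,0]
    - [70,0,0,0,0]
    - [100,0,0,0,0]
    - [100,0,0,0,0]

```text
time: 19.55
tool_pos: [614.4, -302.0, 34.5]
ee_rot: [0.0, 0.758, 0.652, 0.0]
force: [0.1, 1.0, 0.1]
opening: 0.89
grasp_force: 0.0
```

Call:
servo_tool:
  deltas:
    - [100,0,0,-0.03,0]
    - [100,0,0,-0.06,0]
    - [100,0,0,-0.1,0]
    - [100,0,0,-0.15,0]
    - [100,0,0,-0.19,0]

```text
time: 20.05
tool_pos: [614.3, -301.9, 227.4]
ee_rot: [0.001, 0.758, 0.652, 0.0]
force: [0.3, -0.5, 1.3]
opening: 0.999
grasp_force: 0.0
```

```bash
python3 -c "
from h import *
s=snap('side');P=cloud(s)
m=(P[...,2]>50)&(P[...,2]<75)&(abs(P[...,0]-614)<80)&(abs(P[...,1]+301)<90)
q=P[m];print(len(q),np.median(q,0),cv2.minAreaRect(q[:,:2].astype(np.float32)))
go(506.2,341.5,225,4.5)
s=dict(np.load('pics/top0.npz'))
for n,c in((1,(312,218)),(2,(228,252)),(3,(154,211))):
    print(n,ray(s,240+c[0]/3,110+c[1]/3,50))
for n in('side8',): pass
rects(s,150,230,170,225,130,170,'rod')
"
```

```text
176 [ 614.46546746 -290.68895707   65.84187576] ((616.0457153320312, -299.29083251953125), (99.92063903808594, 26.52943229675293), 81.23885345458984)
t 20.1 tcp [ 615.7 -302.9  234.7] head -8.56 op 1.002 gf 0.0 F [-0.7  0.7  5.2]
GO mm [ 620.9 -204.3    3.4] turn -13.06
1 [566.26083692 -86.63051644  50.        ]
2 [532.55246728  -8.09963848  50.        ]
3 [570.17839082  62.34338472  50.        ]
rod px [151. 192.] n 27 c 518.6 422.0 board -78 426 wh 4 21 a 84.7 z 139.2
rod px [181. 197.] n 98 c 506.2 341.5 board -82 344 wh 22 23 a 4.1 z 150.9
```

Call:
servo_tool:
  deltas:
    - [100,0.04,-0.013,0,0]
    - [100,0.08,-0.026,0,0]
    - [100,0.12,-0.039,0,0]
    - [100,0.155,-0.051,0,0]
    - [100,0.155,-0.051,0,0]

```text
time: 20.6
tool_pos: [586.3, -137.0, 224.9]
ee_rot: [-0.0, 0.757, 0.654, 0.0]
force: [1.1, -0.1, 0.4]
opening: 1.003
grasp_force: 0.0
```

Call:
servo_tool:
  deltas:
    - [100,0.155,-0.051,0,0]
    - [100,0.155,-0.051,0,0]
    - [100,0.155,-0.051,0,0]
    - [100,0.155,-0.051,0,0]
    - [100,0.155,-0.051,0,0]

```text
time: 21.1
tool_pos: [559.7, 20.7, 224.4]
ee_rot: [0.0, 0.757, 0.653, 0.0]
force: [-0.5, 0.1, 1.0]
opening: 1.002
grasp_force: 0.0
```

Call:
servo_tool:
  deltas:
    - [100,0.155,-0.051,0,0]
    - [100,0.155,-0.051,0,0]
    - [100,0.155,-0.051,0,0]
    - [100,0.155,-0.051,0,0]
    - [100,0.155,-0.051,0,0]

```text
time: 21.6
tool_pos: [532.9, 180.6, 224.0]
ee_rot: [0.0, 0.758, 0.653, -0.0]
force: [-0.2, -0.4, 0.4]
opening: 1.0
grasp_force: 0.0
```

Call:
servo_tool:
  deltas:
    - [100,0.155,-0.051,0,-7]
    - [100,0.155,-0.051,0,-13]
    - [100,0.155,-0.051,0,-13]
    - [100,0.155,-0.051,0,-13]
    - [100,0.155,-0.051,0,-13]

```text
time: 22.1
tool_pos: [506.0, 341.0, 223.7]
ee_rot: [0.0, 0.679, 0.734, -0.0]
force: [1.0, -0.9, -0.4]
opening: 1.001
grasp_force: 0.0
```

```bash
python3 -c "
from h import *
s=snap('side','s9');P=cloud(s)
cv2.imwrite('pics/s9c.png',cv2.resize(s['color'][220:400,220:440,::-1],None,fx=3,fy=3))
m=(P[...,2]>144)&(P[...,2]<158)&(abs(P[...,0]-506)<50)&(abs(P[...,1]-341)<40)
q=P[m];print(len(q),np.median(q,0),cv2.minAreaRect(q[:,:2].astype(np.float32)))
go(506.2,341.5,113,4.5)
# holes in board pictures: dark blobs
s=snap('top','t9');P=cloud(s)
for f in('t','s'):
    if f=='s': s=snap('side','s9b')
    g=cv2.cvtColor(s['color'],cv2.COLOR_RGB2GRAY).astype(float)
    for n,h in((1,(566.3,-86.6)),(2,(532.6,-8.1)),(3,(570.2,62.3))):
        u,v=proj(s,(*h,50));u0,v0=int(round(u))-8,int(round(v))-8
        w=g[v0:v0+17,u0:u0+17];bg=np.median(w);k=np.clip(bg-12-w,0,None)
        V,U=np.mgrid[v0:v0+17,u0:u0+17]
        print(f,n,bg,k.sum().round(),ray(s,(U*k).sum()/k.sum(),(V*k).sum()/k.sum(),50).round(1))
"
```

```text
105 [508.44540147 342.13345165 149.37331684] ((508.9896545410156, 340.8971252441406), (21.387113571166992, 23.368749618530273), 2.5527782440185547)
t 22.15 tcp [506.2 339.8 223.8] head 4.36 op 1.001 gf 0.0 F [ 0.1 -1.1 -0.9]
GO mm [1.800e+00 1.000e-01 1.108e+02] turn -0.14
t 1 101.0 221.0 [568.9 -86.6  50. ]
t 2 105.0 413.0 [535.6  -7.6  50. ]
t 3 95.0 280.0 [573.8  63.6  50. ]
s 1 63.0 1255.0 [554.6 -74.8  50. ]
s 2 33.0 0.0 [nan nan nan]
s 3 15.0 0.0 [nan nan nan]<string>:17: RuntimeWarning: invalid value encountered in scalar divide
```

View pics/s9c.png

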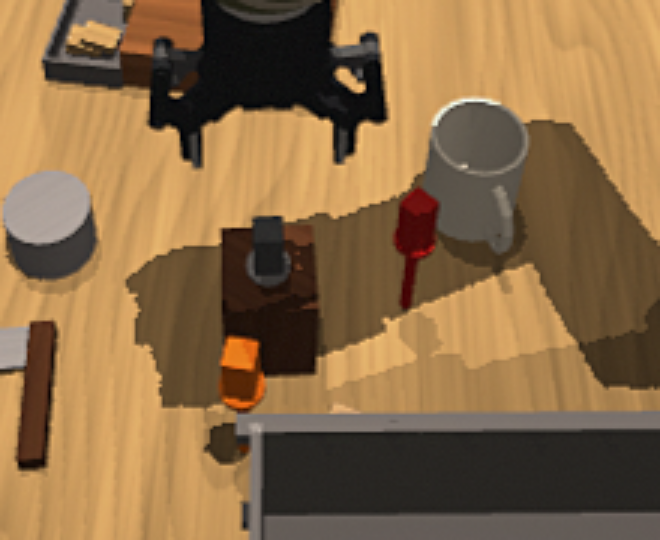

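The crop shows the steel rod in the stand (268,250), with the orange look-alike nearer the camera and the red one by the mug. The gripper clears both, so I'll grasp the rod.

Call:
servo_tool:
  deltas:
    - [100,0.0015,0.001,0.03,0]
    - [100,0.0015,0.001,0.06,0]
    - [100,0.0015,0.001,0.085,0]
    - [100,0.0015,0.001,0.1,0]
    - [100,0.0015,0.001,0.11,0]

```text
time: 22.75
tool_pos: [506.5, 341.0, 113.1]
ee_rot: [-0.0, 0.68, 0.733, -0.001]
force: [0.3, 0.2, -0.6]
opening: 1.0
grasp_force: 0.0
```

Call:
servo_tool:
  deltas:
    - [0,0,0,0,0]
    - [0,0,0,0,0]
    - [0,0,0,0,0]
    - [0,0,0,0,0]
    - [0,0,0,0,0]

```text
time: 23.25
tool_pos: [506.1, 343.2, 115.1]
ee_rot: [0.0, 0.679, 0.734, 0.001]
force: [0.6, -0.8, 4.3]
opening: 0.245
grasp_force: 58.6
```

Call:
servo_tool:
  deltas:
    - [0,0,0,0,0]
    - [0,0,0,0,0]
    - [0,0,0,0,0]
    - [0,0,0,0,0]
    - [0,0,0,0,0]

```text
time: 23.75
tool_pos: [506.2, 343.2, 115.1]
ee_rot: [0.0, 0.679, 0.734, 0.001]
force: [-0.9, -0.5, 5.2]
opening: 0.249
grasp_force: 58.9
```

```bash
python3 -c "
from h import *
go(506.2,341.5,113,4.5)
"
```

```text
t 23.75 tcp [506.2 343.2 115.1] head 4.43 op 0.249 gf 58.9 F [-0.9 -0.5  5.2]
GO mm [-1.7 -0.1  2.1] turn -0.07
```

Call:
servo_tool:
  deltas:
    - [0,0,0,-0.015,0]
    - [0,0,0,-0.035,0]
    - [0,0,0,-0.06,0]
    - [0,0,0,-0.09,0]
    - [0,0,0,-0.12,0]

```text
time: 24.25
tool_pos: [505.5, 343.1, 234.9]
ee_rot: [-0.0, 0.679, 0.734, -0.001]
force: [0.4, -0.3, -2.0]
opening: 0.25
grasp_force: 58.7
```

```bash
python3 -c "
from h import *
go(567.5,-85,205,-5.8)
for f in('t','s'):
  s=snap('top' if f=='t' else 'side',f+'10')
  np.savez('pics/'+f+'10.npz',**s)
  P=cloud(s);Z=P[...,2]
  if f=='s':
    m=(Z>80)&(abs(P[...,0]-506)<30)&(abs(P[...,1]-343)<30)
    for z in range(110,240,10):
      k=m&(abs(Z-z)<5)
      if k.sum(): print(z,k.sum(),np.median(P[k],0).round(1))
  # holes by dark contour on upsampled patch
  g=cv2.cvtColor(s['color'],cv2.COLOR_RGB2GRAY)
  for n,h in((1,(568,-86)),(2,(534.5,-8)),(3,(572,63))):
    u,v=proj(s,(*h,50));u0,v0=int(round(u))-9,int(round(v))-9
    w=cv2.resize(g[v0:v0+19,u0:u0+19],None,fx=8,fy=8,interpolation=cv2.INTER_CUBIC)
    bg=np.median(w);lo=w[40:112,40:112].min();t=(bg+lo)/2
    nn,l,st,c=cv2.connectedComponentsWithStats((w<t).astype(np.uint8))
    i=min(range(1,nn),key=lambda i:np.hypot(*(c[i]-76)) if st[i,4]>100 else 1e9)
    uu=u0+(c[i]+.5)/8-.5
    b=st[i];bc=(u0-.5+(b[0]+b[2]/2)/8, v0-.5+(b[1]+b[3]/2)/8)
    e=np.array([u0,v0])
    print(f,n,bg,lo,b[4]/64,b[2:4]/8,'cen',ray(s,uu[0],v0+(c[i][1]+.5)/8-.5,50).round(1),'box',ray(s,*bc,50).round(1))
a=[]
for f in('t10','s10'):
  s=np.load('pics/'+f+'.npz');
  for h in((568,-86),(534.5,-8),(572,63)):
    u,v=proj(s,(*h,50));u0,v0=int(round(u))-12,int(round(v))-12
    a.append(cv2.resize(s['color'][v0:v0+25,u0:u0+25,::-1],(250,250),interpolation=0))
cv2.imwrite('pics/holes.png',np.vstack([np.hstack(a[:3]),np.hstack(a[3:])]))
"
```

```text
t 24.25 tcp [505.5 343.1 234.9] head 4.44 op 0.25 gf 58.7 F [ 0.4 -0.3 -2. ]
GO mm [-431.6   28.7   30. ] turn 10.24
t 1 101.0 62 12.796875 [5.375 4.375] cen [568.9 -86.5  50. ] box [568.  -85.7  50. ]
t 2 106.0 55 13.078125 [5.375 4.375] cen [536.5  -7.7  50. ] box [535.6  -7.5  50. ]
t 3 96.0 50 11.265625 [5.    3.875] cen [574.3  63.6  50. ] box [573.4  63.   50. ]
130 2 [509.9 345.3 133.2]
140 11 [510.8 344.5 139.2]
150 9 [508.6 345.3 149.8]
160 12 [509.6 345.7 159.7]
170 11 [510.5 345.  169.5]
180 12 [508.4 345.4 181. ]
190 13 [508.3 344.8 190.6]
200 14 [508.2 345.2 198.7]
210 4 [509.2 345.2 205.9]
220 5 [509.5 355.  224.8]
230 63 [507.7 352.3 229.7]
s 1 50.0 26 119.1875 [10.875 19.   ] cen [554.1 -75.1  50. ] box [554.3 -87.   50. ]
s 2 33.0 22 2.21875 [3.5   0.875] cen [534.9   5.3  50. ] box [534.7   5.2  50. ]
s 3 15.0 2 2.828125 [2.125 3.5  ] cen [587.7  61.4  50. ] box [587.5  61.6  50. ]
```

View pics/holes.png

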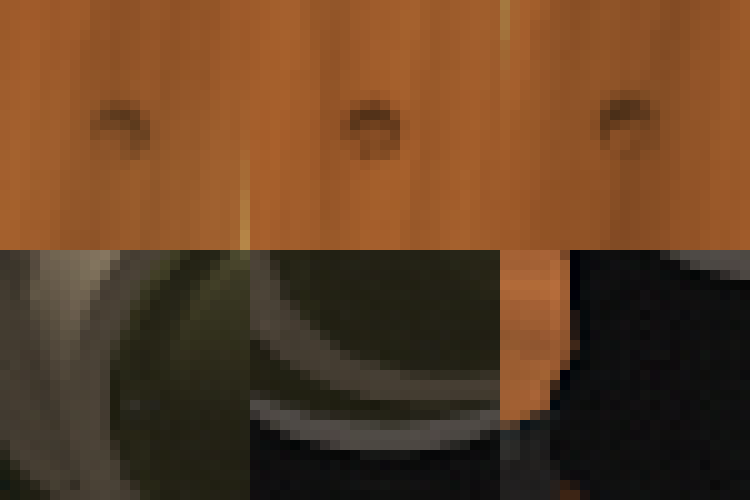

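```bash
python3 -c "
from h import *
s=np.load('pics/t10.npz')
for h,c in (((568,-86),(11.5,12.5)),((534.5,-8),(11.5,12.5)),((572,63),(12.2,12.3))):
    u,v=proj(s,(*h,50));print(ray(s,int(round(u))-12+c[0],int(round(v))-12+c[1],50).round(1))
s=np.load('pics/side0.npz')
g=cv2.imread('pics/s8.png')
a=[]
for h in ((271,302),(307,375),(249,442)):
    u,v=230+(h[0]+.5)/4-.5,120+(h[1]+.5)/4-.5
    print('s',ray(s,u,v,50).round(1))
    u,v=int(u)-9,int(v)-9;print(u,v)
    a.append(cv2.resize(g[v:v+20,u:u+20],(240,240),interpolation=0))
cv2.imwrite('pics/holes2.png',np.hstack(a))
go(567.5,-84,205,-5.8)
"
```

```text
[566.7 -85.2  50. ]
[533.9  -6.7  50. ]
[570.3  62.7  50. ]
s [568.7 -85.8  50. ]
288 186
s [536.2  -6.9  50. ]
297 204
s [573.1  61.9  50. ]
282 221
t 24.35 tcp [506.9 343.7 238.2] head 4.44 op 0.247 gf 58.9 F [ 0.5 -0.6 -1.5]
GO mm [-431.2   27.    32.4] turn 10.24
```

View pics/holes2.png

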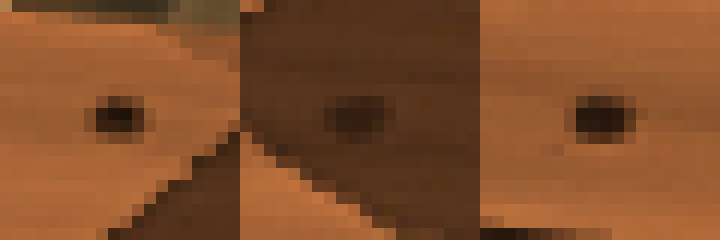

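Call:
servo_tool:
  deltas:
    - [0,-0.03,0.002,0,0]
    - [0,-0.07,0.005,0,0]
    - [0,-0.11,0.007,0,0]
    - [0,-0.15,0.01,0,0]
    - [0,-0.19,0.0127,0,0]

```text
time: 24.85
tool_pos: [532.7, 153.1, 233.0]
ee_rot: [-0.001, 0.679, 0.734, -0.001]
force: [0.5, 0.7, -0.9]
opening: 0.255
grasp_force: 58.9
```

Call:
servo_tool:
  deltas:
    - [0,-0.05,0.0034,0,0]
    - [0,-0.1,0.0067,0,0]
    - [0,-0.15,0.01,0,0]
    - [0,-0.19,0.0127,0,0]
    - [0,-0.2,0.0133,0,0]

```text
time: 25.35
tool_pos: [561.9, -47.4, 232.7]
ee_rot: [-0.001, 0.681, 0.732, -0.001]
force: [0.1, 0.6, -1.1]
opening: 0.248
grasp_force: 58.9
```

Call:
servo_tool:
  deltas:
    - [0,-0.02,0.001,0,0]
    - [0,-0.04,0.0025,0.01,0]
    - [0,-0.041,0.0025,0.03,0]
    - [0,-0.041,0.0025,0.04,0]
    - [0,-0.041,0.0025,0.04,0]

```text
time: 25.85
tool_pos: [566.8, -83.4, 192.4]
ee_rot: [-0.002, 0.679, 0.734, -0.001]
force: [-0.2, 0.6, -1.5]
opening: 0.249
grasp_force: 58.9
```

The crop shows the three bore mouths as dark spots that agree with the top view. The rod now hovers over bore 1, so I'll measure it there.

```bash
cat >> h.py <<'E'
def rod(s,x,y,ztip):
    """axis of rod near (x,y): columns centred per row from depth mask; returns robust line points"""
    P=cloud(s);Z=P[...,2]
    m=(Z>ztip+6)&(Z<ztip+88)&(abs(P[...,0]-x)<12)&(abs(P[...,1]-y)<14)
    out=[]
    for v in range(400):
        u=np.where(m[v])[0]
        if len(u)>=2: out.append((v,u.mean(),len(u),*np.median(P[v,u],0)))
    o=np.array(out)
    c=-s['R'].T@s['t'];d=np.array([x,y])-c[:2];d/=np.hypot(*d)
    A=np.polyfit(o[:,5]-ztip,o[:,3]+5*d[0],1);B=np.polyfit(o[:,5]-ztip,o[:,4]+5*d[1],1)
    print('rod rows',len(o),'tip side est',A[1].round(1),B[1].round(1),'tilt mm/100',(100*A[0]).round(1),(100*B[0]).round(1))
    vm=(m.sum(1)>=2).nonzero()[0];print('w',o[:,2].mean())
E
python3 -c "
from h import *
for i in range(2):
    s=snap('side','s11%d'%i);rod(s,567,-85,85)
go(566.6,-84,190,4.4)
s=s;cv2.imwrite('pics/s11c.png',cv2.resize(s['color'][110:240,230:360,::-1],None,fx=4,fy=4,interpolation=0))
"
```

```text
rod rows 20 tip side est 568.3 -87.0 tilt mm/100 1.6 -0.5
w 3.5
rod rows 20 tip side est 570.1 -88.8 tilt mm/100 -0.3 2.8
w 3.5
t 25.95 tcp [567.7 -83.7 194.5] head 4.48 op 0.251 gf 58.9 F [ 0.2 -0.2 -1.5]
GO mm [-0.2 -1.1  4.5] turn 0.08
```

View pics/s11c.png

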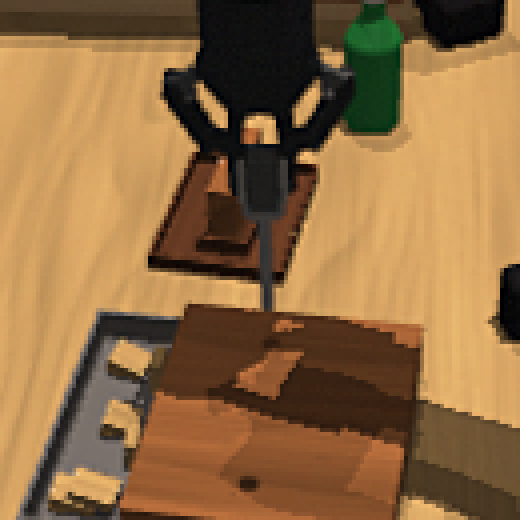

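The rod tip is just above bore 1 in the crop, slightly to the far-right side. I'll shift about 1.5 mm left, then descend and feel for contact.

Call:
servo_tool:
  deltas:
    - [0,0.0015,-0.0003,0.01,0]
    - [0,0.0015,-0.0003,0.02,0]
    - [0,0.0015,-0.0003,0.026,0]
    - [0,0.0015,-0.0003,0.03,0]
    - [0,0.0015,-0.0003,0.03,0]

```text
time: 26.45
tool_pos: [567.0, -82.9, 163.6]
ee_rot: [-0.0, 0.679, 0.734, -0.0]
force: [-0.1, 0.3, -1.2]
opening: 0.25
grasp_force: 58.9
```

Call:
servo_tool:
  deltas:
    - [0,0,0,0.002,0]
    - [0,0,0,0.004,0]
    - [0,0,0,0.006,0]
    - [0,0,0,0.008,0]
    - [0,0,0,0.008,0]

```text
time: 26.95
tool_pos: [567.0, -82.9, 156.0]
ee_rot: [-0.0, 0.679, 0.734, -0.0]
force: [-0.2, -0.0, -1.6]
opening: 0.244
grasp_force: 58.9
```

```bash
python3 -c "
from h import *
go(566.6,-83.5,125,4.4)
s=snap('side');rod(s,567,-85,60)
go(566.6,-83.5,125,4.4)
"
```

```text
t 26.95 tcp [567.  -82.9 156. ] head 4.42 op 0.244 gf 58.9 F [-0.2 -0.  -1.6]
GO mm [-0.5 -0.5 31. ] turn 0.02
rod rows 22 tip side est 572.3 -88.0 tilt mm/100 -9.0 4.1
w 3.590909090909091
t 27.0 tcp [567.1 -82.9 156.2] head 4.43 op 0.254 gf 58.9 F [ 0.2 -0.2 -1.2]
GO mm [-0.5 -0.6 31.2] turn 0.03
```

Call:
servo_tool:
  deltas:
    - [0,0,0,0.001,0]
    - [0,0,0,0.002,0]
    - [0,0,0,0.003,0]
    - [0,0,0,0.004,0]
    - [0,0,0,0.004,0]

```text
time: 27.5
tool_pos: [567.1, -82.9, 152.1]
ee_rot: [-0.0, 0.679, 0.734, -0.0]
force: [0.3, -0.1, -1.4]
opening: 0.25
grasp_force: 58.9
```

```bash
python3 -c "
from h import *
go(566.6,-83.5,125,4.4)
print(r.get_state()['wrist_torque'])
"
```

```text
t 27.5 tcp [567.1 -82.9 152.1] head 4.43 op 0.25 gf 58.9 F [ 0.3 -0.1 -1.4]
GO mm [-0.6 -0.5 27.1] turn 0.03
[-0.01107414  0.01019638 -0.00776047]
```

Call:
servo_tool:
  deltas:
    - [0,0,0,0.0015,0]
    - [0,0,0,0.003,0]
    - [0,0,0,0.0045,0]
    - [0,0,0,0.006,0]
    - [0,0,0,0.006,0]

```text
time: 28.0
tool_pos: [567.1, -82.9, 146.0]
ee_rot: [-0.0, 0.679, 0.734, -0.0]
force: [-0.2, -0.3, -1.7]
opening: 0.249
grasp_force: 58.9
```

Call:
servo_tool:
  deltas:
    - [0,0,0,0.002,0]
    - [0,0,0,0.004,0]
    - [0,0,0,0.006,0]
    - [0,0,0,0.008,0]
    - [0,0,0,0.008,0]

```text
time: 28.5
tool_pos: [567.0, -82.9, 137.9]
ee_rot: [-0.0, 0.679, 0.734, -0.0]
force: [0.3, 0.5, -1.2]
opening: 0.25
grasp_force: 58.9
```

Call:
servo_tool:
  deltas:
    - [0,0,0,0.001,0]
    - [0,0,0,0.002,0]
    - [0,0,0,0.003,0]
    - [0,0,0,0.003,0]
    - [0,0,0,0.003,0]

```text
time: 29.0
tool_pos: [567.2, -82.9, 135.2]
ee_rot: [0.0, 0.679, 0.734, 0.0]
force: [0.0, -1.3, -0.7]
opening: 0.248
grasp_force: 58.9
```

Call:
servo_tool:
  deltas:
    - [0,0,0,0.0005,0]
    - [0,0,0,0.001,0]
    - [0,0,0,0.0015,0]
    - [0,0,0,0.002,0]
    - [0,0,0,0.002,0]

```text
time: 29.5
tool_pos: [567.1, -83.0, 133.2]
ee_rot: [-0.0, 0.679, 0.734, -0.0]
force: [-0.8, -0.0, -1.9]
opening: 0.25
grasp_force: 58.9
```

Call:
servo_tool:
  deltas:
    - [0,0,0,0.0005,0]
    - [0,0,0,0.001,0]
    - [0,0,0,0.001,0]
    - [0,0,0,0.001,0]
    - [0,0,0,0.001,0]

```text
time: 30.0
tool_pos: [567.2, -82.9, 132.3]
ee_rot: [0.0, 0.679, 0.734, 0.0]
force: [-0.3, 0.1, -1.1]
opening: 0.249
grasp_force: 58.9
```

Call:
servo_tool:
  deltas:
    - [0,0,0,0.0005,0]
    - [0,0,0,0.001,0]
    - [0,0,0,0.001,0]
    - [0,0,0,0.001,0]
    - [0,0,0,0.001,0]

```text
time: 30.5
tool_pos: [567.1, -82.9, 131.3]
ee_rot: [0.0, 0.679, 0.734, -0.0]
force: [0.2, -0.7, -0.8]
opening: 0.247
grasp_force: 58.9
```

Call:
servo_tool:
  deltas:
    - [0,0,0,0.0005,0]
    - [0,0,0,0.0007,0]
    - [0,0,0,0.0007,0]
    - [0,0,0,0.0007,0]
    - [0,0,0,0.0007,0]

```text
time: 31.0
tool_pos: [567.3, -83.0, 131.0]
ee_rot: [0.0, 0.679, 0.734, 0.0]
force: [-1.0, 0.5, 5.3]
opening: 0.246
grasp_force: 59.8
```

The rod has bottomed out at TCP z of about 131, pressing lightly at about 6 N. I'll hold it there.

Call:
servo_tool:
  deltas:
    - [0,0,0,0,0]
    - [0,0,0,0,0]
    - [0,0,0,0,0]
    - [0,0,0,0,0]
    - [0,0,0,0,0]

```text
time: 31.5
tool_pos: [567.3, -83.0, 131.0]
ee_rot: [0.0, 0.679, 0.734, 0.0]
force: [-0.9, -0.5, 5.6]
opening: 0.247
grasp_force: 59.8
```

Call:
servo_tool:
  deltas:
    - [0,0,0,0,0]
    - [0,0,0,0,0]
    - [0,0,0,0,0]
    - [0,0,0,0,0]
    - [0,0,0,0,0]

```text
time: 32.0
tool_pos: [567.3, -83.0, 131.0]
ee_rot: [0.0, 0.679, 0.734, 0.0]
force: [-1.5, 0.3, 4.9]
opening: 0.249
grasp_force: 59.8
```

Call:
servo_tool:
  deltas:
    - [0,0,0,0,0]
    - [0,0,0,0,0]
    - [0,0,0,0,0]
    - [0,0,0,0,0]
    - [0,0,0,0,0]

```text
time: 32.5
tool_pos: [567.3, -83.0, 131.0]
ee_rot: [0.0, 0.679, 0.734, 0.0]
force: [-1.5, 0.7, 4.6]
opening: 0.252
grasp_force: 59.8
```

Call:
servo_tool:
  deltas:
    - [0,0,0,0,0]
    - [0,0,0,0,0]
    - [0,0,0,0,0]
    - [0,0,0,0,0]
    - [0,0,0,0,0]

```text
time: 33.0
tool_pos: [567.3, -83.0, 131.0]
ee_rot: [0.0, 0.679, 0.734, 0.0]
force: [-0.8, -0.2, 4.6]
opening: 0.252
grasp_force: 59.8
```

Call:
servo_tool:
  deltas:
    - [0,0,0,0,0]
    - [0,0,0,0,0]
    - [0,0,0,0,0]
    - [0,0,0,0,0]
    - [0,0,0,0,0]

```text
time: 33.5
tool_pos: [567.3, -83.0, 131.0]
ee_rot: [0.0, 0.679, 0.734, 0.0]
force: [-1.0, -0.4, 5.6]
opening: 0.255
grasp_force: 59.8
```

Call:
servo_tool:
  deltas:
    - [0,0,0,-0.005,0]
    - [0,0,0,-0.015,0]
    - [0,0,0,-0.03,0]
    - [0,0,0,-0.045,0]
    - [0,0,0,-0.045,0]

```text
time: 34.0
tool_pos: [568.0, -83.2, 177.7]
ee_rot: [0.002, 0.679, 0.734, 0.001]
force: [-0.6, -0.4, -1.6]
opening: 0.25
grasp_force: 58.9
```

```bash
python3 -c "
from h import *
# TCP over hole1 was (567.1,-82.9) for hole est (566.6,-85.2): offset (+.5,+2.3)
go(534.3,-4.7,160,4.4)
s=snap('side');rod(s,567,-85,69)
"
```

```text
t 34.0 tcp [568.  -83.2 177.7] head 4.43 op 0.25 gf 58.9 F [-0.6 -0.4 -1.6]
GO mm [ 80.9 -27.6  17.5] turn 0.03
rod rows 21 tip side est 572.3 -87.3 tilt mm/100 -2.7 1.3
w 2.9047619047619047
```

Call:
servo_tool:
  deltas:
    - [0,0.02,-0.007,0,0]
    - [0,0.045,-0.015,0,0]
    - [0,0.07,-0.0235,0,0]
    - [0,0.0805,-0.0267,0,0]
    - [0,0.0805,-0.0267,0,0]

```text
time: 34.55
tool_pos: [533.8, -3.8, 175.2]
ee_rot: [-0.0, 0.679, 0.734, -0.0]
force: [0.5, 0.4, -1.4]
opening: 0.25
grasp_force: 58.8
```

Call:
servo_tool:
  deltas:
    - [0,0,0,0.006,0]
    - [0,0,0,0.012,0]
    - [0,0,0,0.016,0]
    - [0,0,0,0.016,0]
    - [0,0,0,0.016,0]

```text
time: 35.05
tool_pos: [534.4, -5.1, 159.4]
ee_rot: [-0.0, 0.679, 0.734, -0.0]
force: [-0.3, -0.5, -1.5]
opening: 0.249
grasp_force: 58.8
```

Call:
servo_tool:
  deltas:
    - [0,0,0,0.0015,0]
    - [0,0,0,0.003,0]
    - [0,0,0,0.0045,0]
    - [0,0,0,0.006,0]
    - [0,0,0,0.007,0]

```text
time: 35.55
tool_pos: [534.3, -4.7, 152.4]
ee_rot: [-0.0, 0.679, 0.734, -0.0]
force: [-0.0, -0.3, -1.3]
opening: 0.248
grasp_force: 58.8
```

```bash
python3 -c "
from h import *
go(534.3,-4.7,119,4.4)
s=snap('side');rod(s,534,-7,50)
"
```

```text
t 35.55 tcp [534.3  -4.7 152.4] head 4.43 op 0.248 gf 58.8 F [-0.  -0.3 -1.3]
GO mm [-0.   0.  33.4] turn 0.03
rod rows 18 tip side est 538.9 -9.0 tilt mm/100 -6.0 3.0
w 3.0
```

In bore 2 with no contact force so far, so I'll keep going down.

Call:
servo_tool:
  deltas:
    - [0,0,0,0.003,0]
    - [0,0,0,0.006,0]
    - [0,0,0,0.009,0]
    - [0,0,0,0.012,0]
    - [0,0,0,0.014,0]

```text
time: 36.1
tool_pos: [534.2, -4.7, 138.2]
ee_rot: [-0.0, 0.679, 0.734, -0.0]
force: [-0.2, 0.4, -1.3]
opening: 0.247
grasp_force: 58.8
```

Call:
servo_tool:
  deltas:
    - [0,0,0,0.003,0]
    - [0,0,0,0.006,0]
    - [0,0,0,0.009,0]
    - [0,0,0,0.012,0]
    - [0,0,0,0.014,0]

```text
time: 36.6
tool_pos: [534.2, -4.7, 124.2]
ee_rot: [-0.0, 0.679, 0.734, -0.0]
force: [-0.2, 0.2, -1.9]
opening: 0.251
grasp_force: 58.8
```

Call:
servo_tool:
  deltas:
    - [0,0,0,0.001,0]
    - [0,0,0,0.002,0]
    - [0,0,0,0.003,0]
    - [0,0,0,0.004,0]
    - [0,0,0,0.0042,0]

```text
time: 37.1
tool_pos: [534.3, -4.7, 120.3]
ee_rot: [-0.0, 0.679, 0.734, -0.0]
force: [0.1, -0.1, -1.4]
opening: 0.251
grasp_force: 58.8
```

```bash
python3 -c "
from h import *
go(534.3,-4.7,119,4.4)
"
```

```text
t 37.1 tcp [534.3  -4.7 120.3] head 4.43 op 0.251 gf 58.8 F [ 0.1 -0.1 -1.4]
GO mm [ 0.  -0.   1.3] turn 0.03
```

Call:
servo_tool:
  deltas:
    - [0,0,0,0.0005,0]
    - [0,0,0,0.001,0]
    - [0,0,0,0.0013,0]
    - [0,0,0,0.0016,0]
    - [0,0,0,0.0016,0]

```text
time: 37.6
tool_pos: [534.4, -4.7, 119.0]
ee_rot: [0.0, 0.679, 0.734, 0.0]
force: [-0.3, 0.4, 2.0]
opening: 0.253
grasp_force: 59.5
```

Call:
servo_tool:
  deltas:
    - [0,0,0,0.0002,0]
    - [0,0,0,0.0002,0]
    - [0,0,0,0.0002,0]
    - [0,0,0,0.0002,0]
    - [0,0,0,0.0002,0]

```text
time: 38.1
tool_pos: [534.4, -4.8, 118.9]
ee_rot: [0.0, 0.679, 0.734, 0.0]
force: [-1.5, -0.2, 6.1]
opening: 0.247
grasp_force: 59.9
```

Call:
servo_tool:
  deltas:
    - [0,0,0,0,0]
    - [0,0,0,0,0]
    - [0,0,0,0,0]
    - [0,0,0,0,0]
    - [0,0,0,0,0]

```text
time: 38.6
tool_pos: [534.4, -4.8, 119.0]
ee_rot: [0.0, 0.679, 0.734, 0.0]
force: [-1.4, -0.5, 5.0]
opening: 0.252
grasp_force: 59.9
```

Call:
servo_tool:
  deltas:
    - [0,0,0,0,0]
    - [0,0,0,0,0]
    - [0,0,0,0,0]
    - [0,0,0,0,0]
    - [0,0,0,0,0]

```text
time: 39.1
tool_pos: [534.4, -4.8, 119.0]
ee_rot: [0.0, 0.679, 0.734, 0.0]
force: [-1.4, 0.1, 5.1]
opening: 0.247
grasp_force: 59.9
```

Call:
servo_tool:
  deltas:
    - [0,0,0,0,0]
    - [0,0,0,0,0]
    - [0,0,0,0,0]
    - [0,0,0,0,0]
    - [0,0,0,0,0]

```text
time: 39.6
tool_pos: [534.4, -4.8, 119.0]
ee_rot: [0.0, 0.679, 0.734, 0.0]
force: [-1.5, 0.9, 4.6]
opening: 0.247
grasp_force: 59.9
```

Call:
servo_tool:
  deltas:
    - [0,0,0,0,0]
    - [0,0,0,0,0]
    - [0,0,0,0,0]
    - [0,0,0,0,0]
    - [0,0,0,0,0]

```text
time: 40.1
tool_pos: [534.4, -4.8, 118.9]
ee_rot: [0.0, 0.679, 0.734, 0.0]
force: [-1.3, 0.4, 5.1]
opening: 0.245
grasp_force: 59.9
```

Call:
servo_tool:
  deltas:
    - [0,0,0,0,0]
    - [0,0,0,0,0]
    - [0,0,0,0,0]
    - [0,0,0,0,0]
    - [0,0,0,0,0]

```text
time: 40.6
tool_pos: [534.4, -4.7, 119.0]
ee_rot: [0.0, 0.679, 0.734, 0.0]
force: [-0.3, 0.6, 5.4]
opening: 0.25
grasp_force: 59.9
```

Call:
servo_tool:
  deltas:
    - [0,0,0,-0.008,0]
    - [0,0,0,-0.02,0]
    - [0,0,0,-0.04,0]
    - [0,0,0,-0.057,0]
    - [0,0,0,-0.057,0]

```text
time: 41.1
tool_pos: [535.3, -4.9, 177.6]
ee_rot: [0.002, 0.679, 0.734, 0.001]
force: [0.4, 0.0, -1.6]
opening: 0.252
grasp_force: 58.9
```

Call:
servo_tool:
  deltas:
    - [0,0,0,0,0]
    - [0,0,0,0,0]
    - [0,0,0,0,0]
    - [0,0,0,0,0]
    - [0,0,0,0,0]

```text
time: 41.6
tool_pos: [534.2, -4.7, 175.2]
ee_rot: [-0.0, 0.679, 0.734, -0.0]
force: [0.6, -1.0, -1.3]
opening: 0.249
grasp_force: 58.9
```

```bash
python3 -c "
from h import *
go(570.9,64.7,159,4.4)
"
```

```text
t 41.6 tcp [534.2  -4.7 175.2] head 4.43 op 0.249 gf 58.9 F [ 0.6 -1.  -1.3]
GO mm [66.4 41.9 16.2] turn 0.03
```

Call:
servo_tool:
  deltas:
    - [0,0.02,0.012,0,0]
    - [0,0.04,0.025,0,0]
    - [0,0.06,0.038,0,0]
    - [0,0.0664,0.0419,0,0]
    - [0,0.0664,0.0419,0,0]

```text
time: 42.1
tool_pos: [571.0, 65.3, 175.2]
ee_rot: [-0.0, 0.679, 0.734, -0.0]
force: [0.8, 0.5, -1.0]
opening: 0.248
grasp_force: 58.9
```

Call:
servo_tool:
  deltas:
    - [0,0,0,0.006,0]
    - [0,0,0,0.012,0]
    - [0,0,0,0.016,0]
    - [0,0,0,0.016,0]
    - [0,0,0,0.016,0]

```text
time: 42.6
tool_pos: [570.9, 64.4, 159.5]
ee_rot: [-0.0, 0.679, 0.734, -0.0]
force: [-0.6, 0.8, -1.9]
opening: 0.253
grasp_force: 58.9
```

Call:
servo_tool:
  deltas:
    - [0,0,0,0.0015,0]
    - [0,0,0,0.003,0]
    - [0,0,0,0.0045,0]
    - [0,0,0,0.006,0]
    - [0,0,0,0.007,0]

```text
time: 43.1
tool_pos: [570.9, 64.7, 152.4]
ee_rot: [-0.0, 0.679, 0.734, -0.0]
force: [0.3, -0.1, -1.6]
opening: 0.25
grasp_force: 58.9
```

```bash
python3 -c "
from h import *
go(570.9,64.7,126,4.4)
"
```

```text
t 43.1 tcp [570.9  64.7 152.4] head 4.43 op 0.25 gf 58.9 F [ 0.3 -0.1 -1.6]
GO mm [-0.  -0.  26.4] turn 0.03
```

Call:
servo_tool:
  deltas:
    - [0,0,0,0.003,0]
    - [0,0,0,0.006,0]
    - [0,0,0,0.009,0]
    - [0,0,0,0.012,0]
    - [0,0,0,0.014,0]

```text
time: 43.6
tool_pos: [570.9, 64.7, 138.2]
ee_rot: [-0.0, 0.679, 0.734, -0.0]
force: [0.3, -1.1, -0.7]
opening: 0.25
grasp_force: 58.9
```

Call:
servo_tool:
  deltas:
    - [0,0,0,0.003,0]
    - [0,0,0,0.006,0]
    - [0,0,0,0.009,0]
    - [0,0,0,0.011,0]
    - [0,0,0,0.012,0]

```text
time: 44.1
tool_pos: [570.9, 64.7, 126.3]
ee_rot: [-0.0, 0.679, 0.734, -0.0]
force: [-0.2, 0.1, -0.6]
opening: 0.243
grasp_force: 58.9
```

Call:
servo_tool:
  deltas:
    - [0,0,0,0.0005,0]
    - [0,0,0,0.001,0]
    - [0,0,0,0.0015,0]
    - [0,0,0,0.0018,0]
    - [0,0,0,0.0018,0]

```text
time: 44.6
tool_pos: [571.0, 64.7, 125.1]
ee_rot: [0.0, 0.679, 0.734, 0.0]
force: [-1.2, -0.4, 1.7]
opening: 0.25
grasp_force: 59.5
```

Call:
servo_tool:
  deltas:
    - [0,0,0,0.0002,0]
    - [0,0,0,0.0002,0]
    - [0,0,0,0.0002,0]
    - [0,0,0,0.0002,0]
    - [0,0,0,0.0002,0]

```text
time: 45.1
tool_pos: [571.1, 64.7, 125.0]
ee_rot: [0.0, 0.679, 0.734, 0.0]
force: [-1.4, 1.3, 4.6]
opening: 0.25
grasp_force: 60.0
```

Call:
servo_tool:
  deltas:
    - [0,0,0,0,0]
    - [0,0,0,0,0]
    - [0,0,0,0,0]
    - [0,0,0,0,0]
    - [0,0,0,0,0]

```text
time: 45.6
tool_pos: [571.1, 64.7, 125.0]
ee_rot: [0.0, 0.679, 0.734, 0.0]
force: [-1.6, -0.3, 5.3]
opening: 0.246
grasp_force: 60.0
```

Call:
servo_tool:
  deltas:
    - [0,0,0,0,0]
    - [0,0,0,0,0]
    - [0,0,0,0,0]
    - [0,0,0,0,0]
    - [0,0,0,0,0]

```text
time: 46.1
tool_pos: [571.1, 64.7, 125.0]
ee_rot: [0.0, 0.679, 0.734, 0.0]
force: [-1.6, -0.1, 5.8]
opening: 0.25
grasp_force: 60.0
```

Call:
servo_tool:
  deltas:
    - [0,0,0,0,0]
    - [0,0,0,0,0]
    - [0,0,0,0,0]
    - [0,0,0,0,0]
    - [0,0,0,0,0]

```text
time: 46.6
tool_pos: [571.1, 64.7, 125.0]
ee_rot: [0.0, 0.679, 0.734, 0.0]
force: [-1.3, 1.0, 5.8]
opening: 0.249
grasp_force: 60.0
```

Call:
servo_tool:
  deltas:
    - [0,0,0,0,0]
    - [0,0,0,0,0]
    - [0,0,0,0,0]
    - [0,0,0,0,0]
    - [0,0,0,0,0]

```text
time: 47.1
tool_pos: [571.1, 64.7, 125.0]
ee_rot: [0.0, 0.679, 0.734, 0.0]
force: [-2.8, -0.4, 5.0]
opening: 0.251
grasp_force: 60.0
```

Call:
servo_tool:
  deltas:
    - [0,0,0,0,0]
    - [0,0,0,0,0]
    - [0,0,0,0,0]
    - [0,0,0,0,0]
    - [0,0,0,0,0]

```text
time: 47.6
tool_pos: [571.1, 64.7, 125.0]
ee_rot: [0.0, 0.679, 0.734, 0.0]
force: [-1.2, 0.4, 5.1]
opening: 0.244
grasp_force: 60.0
```

Call:
servo_tool:
  deltas:
    - [0,0,0,-0.008,0]
    - [0,0,0,-0.025,0]
    - [0,0,0,-0.05,0]
    - [0,0,0,-0.08,0]
    - [0,0,0,-0.11,0]

```text
time: 48.1
tool_pos: [570.8, 64.7, 235.6]
ee_rot: [-0.0, 0.679, 0.734, -0.0]
force: [1.2, -0.1, -1.4]
opening: 0.247
grasp_force: 58.9
```

Call:
servo_tool:
  deltas:
    - [0,0,0,0,0]
    - [0,0,0,0,0]
    - [0,0,0,0,0]
    - [0,0,0,0,0]
    - [0,0,0,0,0]

```text
time: 48.6
tool_pos: [570.7, 64.7, 233.7]
ee_rot: [-0.001, 0.679, 0.734, -0.001]
force: [-0.0, -0.1, -1.7]
opening: 0.252
grasp_force: 59.2
```

```bash
python3 -c "
from h import *
go(506.2,343.2,235,4.4)
"
```

```text
t 48.6 tcp [570.7  64.7 233.7] head 4.43 op 0.252 gf 59.2 F [-0.  -0.1 -1.7]
GO mm [282.7 -42.8  -1.2] turn 0.03
```

All three bores are checked. I'll take the rod back to the stand.

Call:
servo_tool:
  deltas:
    - [0,0.03,-0.0045,0,0]
    - [0,0.065,-0.01,0,0]
    - [0,0.1,-0.015,0,0]
    - [0,0.13,-0.0197,0,0]
    - [0,0.14,-0.0212,0,0]

```text
time: 49.1
tool_pos: [538.1, 205.0, 234.2]
ee_rot: [-0.0, 0.678, 0.735, -0.0]
force: [0.7, -0.2, -1.5]
opening: 0.253
grasp_force: 59.1
```

Call:
servo_tool:
  deltas:
    - [0,0.04,-0.006,0,0]
    - [0,0.08,-0.012,0,0]
    - [0,0.12,-0.018,0,0]
    - [0,0.1428,-0.0214,0,0]
    - [0,0.1428,-0.0214,0,0]

```text
time: 49.6
tool_pos: [505.9, 345.4, 233.9]
ee_rot: [-0.0, 0.678, 0.735, -0.0]
force: [-0.3, -1.1, -2.0]
opening: 0.245
grasp_force: 59.1
```

Call:
servo_tool:
  deltas:
    - [0,0,0,0.004,0]
    - [0,0,0,0.01,0]
    - [0,0,0,0.016,0]
    - [0,0,0,0.02,0]
    - [0,0,0,0.02,0]

```text
time: 50.1
tool_pos: [506.6, 342.7, 213.7]
ee_rot: [-0.0, 0.68, 0.734, -0.001]
force: [0.2, 0.7, -1.4]
opening: 0.251
grasp_force: 59.1
```

```bash
python3 -c "
from h import *
go(506.4,343.4,207,4.4)
s=snap('side');rod(s,507,342,107)
cv2.imwrite('pics/s12c.png',cv2.resize(s['color'][200:360,240:400,::-1],None,fx=3,fy=3))
"
```

```text
t 50.1 tcp [506.6 342.7 213.7] head 4.38 op 0.251 gf 59.1 F [ 0.2  0.7 -1.4]
GO mm [ 0.7 -0.2  6.7] turn -0.02
rod rows 18 tip side est 509.3 338.8 tilt mm/100 -0.9 0.1
w 4.833333333333333
```

View pics/s12c.png

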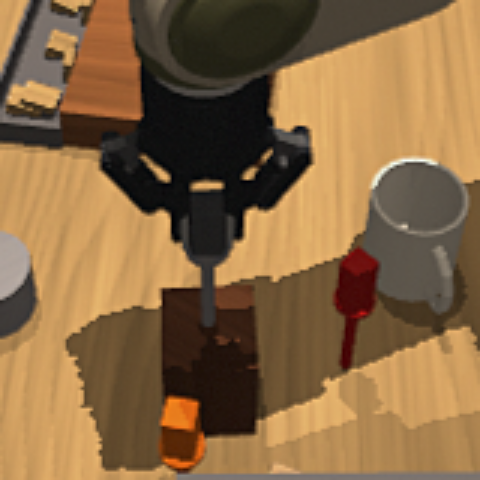

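The rod tip is centred above the stand (crop 208,325). I'll lower it slowly and check the force.

Call:
servo_tool:
  deltas:
    - [0,0.0006,0,0.002,0]
    - [0,0.0006,0,0.004,0]
    - [0,0.0006,0,0.006,0]
    - [0,0.0006,0,0.008,0]
    - [0,0.0006,0,0.01,0]

```text
time: 50.65
tool_pos: [506.6, 344.0, 204.4]
ee_rot: [-0.0, 0.679, 0.734, -0.0]
force: [-0.6, -0.2, -1.0]
opening: 0.245
grasp_force: 59.1
```

Call:
servo_tool:
  deltas:
    - [0,0,0,0.001,0]
    - [0,0,0,0.002,0]
    - [0,0,0,0.003,0]
    - [0,0,0,0.004,0]
    - [0,0,0,0.004,0]

```text
time: 51.15
tool_pos: [506.5, 344.0, 200.4]
ee_rot: [-0.0, 0.679, 0.734, -0.0]
force: [-0.2, 0.1, -1.8]
opening: 0.244
grasp_force: 59.1
```

```bash
python3 -c "
from h import *
go(506.4,343.4,117,4.4)
"
```

```text
t 51.15 tcp [506.5 344.  200.4] head 4.43 op 0.244 gf 59.1 F [-0.2  0.1 -1.8]
GO mm [-0.5 -0.2 83.4] turn 0.03
```

Call:
servo_tool:
  deltas:
    - [0,-0.0003,0,0.006,0]
    - [0,-0.0003,0,0.014,0]
    - [0,-0.0003,0,0.024,0]
    - [0,-0.0003,0,0.034,0]
    - [0,-0.0003,0,0.042,0]

```text
time: 51.65
tool_pos: [506.3, 343.5, 157.2]
ee_rot: [-0.0, 0.679, 0.734, -0.001]
force: [0.2, -0.5, -1.9]
opening: 0.248
grasp_force: 59.1
```

Call:
servo_tool:
  deltas:
    - [0,0,0,0.01,0]
    - [0,0,0,0.02,0]
    - [0,0,0,0.03,0]
    - [0,0,0,0.038,0]
    - [0,0,0,0.04,0]

```text
time: 52.15
tool_pos: [506.3, 343.5, 117.4]
ee_rot: [-0.0, 0.679, 0.734, -0.001]
force: [-0.3, 0.3, -2.3]
opening: 0.25
grasp_force: 59.1
```

Call:
servo_tool:
  deltas:
    - [0,0,0,0.001,0]
    - [0,0,0,0.002,0]
    - [0,0,0,0.0025,0]
    - [0,0,0,0.003,0]
    - [0,0,0,0.003,0]

```text
time: 52.65
tool_pos: [506.7, 343.7, 115.7]
ee_rot: [0.0, 0.679, 0.734, 0.0]
force: [0.1, -0.2, -1.4]
opening: 0.249
grasp_force: 59.1
```

Call:
servo_tool:
  deltas:
    - [0,0,0,0.0005,0]
    - [0,0,0,0.0005,0]
    - [30,0,0,0.0005,0]
    - [40,0,0,0.0005,0]
    - [60,0,0,0.0005,0]

```text
time: 53.15
tool_pos: [506.7, 343.7, 115.2]
ee_rot: [0.0, 0.679, 0.734, 0.0]
force: [0.8, 0.1, 0.9]
opening: 0.559
grasp_force: 0.0
```

Call:
servo_tool:
  deltas:
    - [100,0,0,0,0]
    - [100,0,0,0,0]
    - [100,0,0,0,0]
    - [100,0,0,0,0]
    - [100,0,0,0,0]

```text
time: 53.65
tool_pos: [506.6, 343.7, 115.0]
ee_rot: [-0.0, 0.679, 0.734, -0.0]
force: [-0.6, -0.2, 0.9]
opening: 1.0
grasp_force: 0.0
```

Call:
servo_tool:
  deltas:
    - [100,0,0,-0.02,0]
    - [100,0,0,-0.05,0]
    - [100,0,0,-0.09,0]
    - [100,0,0,-0.12,0]
    - [100,0,0,-0.15,0]

```text
time: 54.15
tool_pos: [506.5, 343.6, 266.6]
ee_rot: [0.0, 0.679, 0.734, 0.0]
force: [0.6, 0.5, -0.6]
opening: 1.003
grasp_force: 0.0
```

Call:
servo_tool:
  deltas:
    - [100,0,-0.03,0,0]
    - [100,0,-0.07,0,0]
    - [100,0,-0.11,0,0]
    - [100,0,-0.12,0,0]
    - [100,0,-0.12,0,0]

```text
time: 54.65
tool_pos: [386.2, 334.5, 265.7]
ee_rot: [0.0, 0.679, 0.734, 0.001]
force: [-0.5, 0.5, -0.1]
opening: 0.999
grasp_force: 0.0
```

```bash
python3 -c "
from h import *
s=snap('top','t13');rects(s,165,215,180,220,130,170,'rod');rects(s,265,375,115,235,56,80,'boardchip');rects(s,375,460,135,205,50,75,'scr')
P=cloud(s);Z=P[...,2]
rects(s,270,370,120,160,9,40,'trough',8)
s2=snap('side','s13')
a=cv2.resize(s['color'][100:260,130:460,::-1],(800,388));b=cv2.resize(s2['color'][130:400,150:450,::-1],(233,210));cv2.imwrite('pics/fin.png',np.vstack([a,np.pad(b,((0,0),(0,567),(0,0)))]))
go(506,343,250)
"
```

```text
rod px [181. 197.] n 100 c 505.9 340.9 board -82 344 wh 22 23 a 0.1 z 150.7
scr px [421. 167.] n 368 c 612.4 -302.5 board 89 -286 wh 100 27 a 81.1 z 66.9
trough px [323. 135.] n 337 c 688.1 -23.2 board 136 0 wh 230 72 a 83.9 z 27.0
trough px [298. 141.] n 151 c 693.1 47.3 board 134 71 wh 29 49 a 82.8 z 22.7
trough px [346. 149.] n 139 c 669.8 -93.1 board 125 -71 wh 29 56 a 60.4 z 19.7
trough px [325. 147.] n 84 c 677.1 -32.4 board 126 -10 wh 25 28 a 84.0 z 17.1
trough px [314. 151.] n 39 c 662.6 0.0 board 108 21 wh 24 9 a 88.9 z 29.5
t 54.75 tcp [388.  334.5 265.2] head 4.42 op 1.001 gf 0.0 F [ 0.5 -0.  -0.1]
GO mm [ -0.7 118.3  15.3] turn None
```

View pics/fin.png

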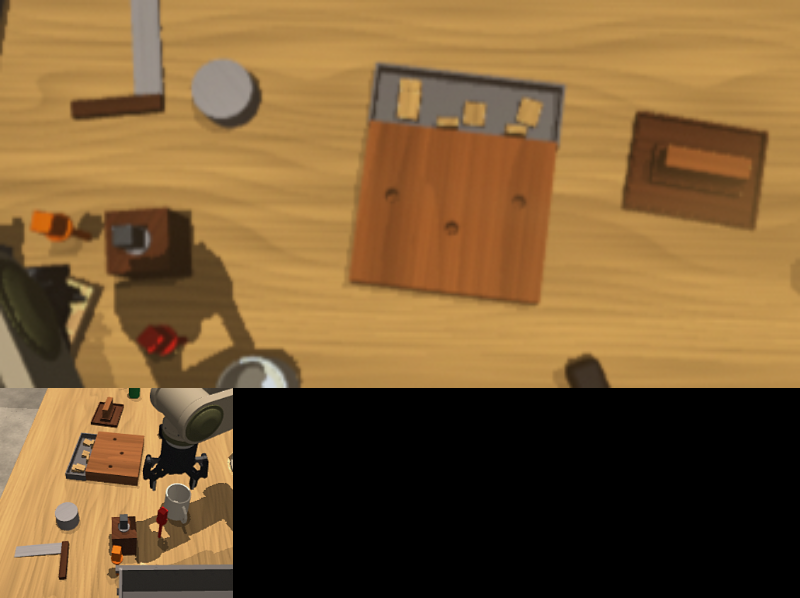

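The final view shows the board clear with all chips in the trough. The scraper stands upright in the tray, the rod hangs in its stand, and the gripper is clear of everything.

```bash
python3 -c "
from plant import r
print(r.close_job())"
```

```text
the job is handed in; nothing more can be done
None
```

I finished and handed in the job at about 55 s: chips all in the trough, scraper upright in the tray, bores 1, 2 and 3 each held on the bottom for over 2 s at about 6–7 N, and the rod back in its stand.

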